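# Caliper a pellet die on the sloping bench gauge

### The job

The pellet die is set up on the sloping stage of the bench caliper, but a nickel crucible has been left standing in the moving jaw's way: set it upright in the white porcelain dish, without dropping it. Then slide the moving jaw by its sprung thumb grip until the die is gently nipped between both jaws and the grip's pointer stands in the dark band (the spring gives about 5 mm), and keep it there for a second. Let go and leave the jaw closed on the die, the die still standing flat on the stage.

Things in the scene. Friction and masses are not known exactly. Their poses are not given: they have to be found in the camera images.
- stage_mid (a point): sloping stage of the fixed bench caliper: aluminium plate, 316 mm along y, 125 mm along x, rising away from the robot at 35 degrees. Origin on its top face, at the lower front edge. x up the slope, y along the beam to the robot's left, z square to the stage. A fence bar along the foot: x 4 to 12 mm, 7.5 mm high. Beam and slider lie at x 58 to 92 mm, up to z 23 mm
- thumb_carriage (a joint): how far the thumb carriage is pushed toward the slider against its spring (m): 0 at rest, 0.010 at its stop, 0.9 N per mm. Its pointer runs over a dark band on the slider from 3 to 8 mm
- thumb_grip (a point): middle of the top edge of the black ribbed thumb grip, an upright fin on the carriage right of the slider: 12 mm thick along y, 20 mm along x, standing 30 mm down along z from here; axes as the stage. To its left the jaw is 67 mm away, its right is open; up the slope the carriage body begins 21 mm from its middle
- pellet_die: turned steel pellet die, 30 mm high: foot flange 40 mm diameter and 11 mm high, barrel 32 mm above. Stands on the stage against the fence, near the fixed jaw. Origin at the centre of its underside, z up its axis
- crucible: small nickel crucible, an open cup 14 mm high, 27 mm diameter at the rim, 22 mm at the foot. Stands on the stage against the fence between the die and the moving jaw. Origin at the centre of its underside, z up its axis
- dish: round shallow white porcelain dish on the bench to the right, 96 mm diameter at the rim, 15 mm high, wall 3 mm, inner floor 80 mm across and 4 mm above its underside. Origin at the centre of its underside
- light_bar (a point): middle of the light bar over the back of the stage, axes as the stage: 300 mm along y, 18 mm thick, at stage x 106 and z 84 mm, on an end post at stage y +143 and -159 mm. It is in the way of an upright gripper over the stage; a gripper tilted square to the stage clears it
- moving_jaw (a joint): slide of the slider with the moving jaw (m): 0 as far open as it goes, with the jaws 150 mm apart; grows as the jaw closes toward the stage's +y; the jaws stand 150 mm minus this apart. It stays where it is left (friction about 1 N). It carries the thumb carriage along
- jaw_face (a point): on the measuring face of the steel moving jaw (stage x 30, z 8 mm), which looks to the stage's +y; axes as the stage. The jaw is 12 to 18 mm thick behind the face, stage x 16 to 68 mm, z 2 to 14 mm
- fixed_face (a point): on the measuring face of the fixed jaw at the left end of the beam (stage x 30, y 110, z 8 mm), which looks to the stage's -y; same shape as the moving jaw; axes as the stage

How it is judged:
By the outcome, as a careful person would: the job done as asked, in the order asked, and still so for the second after the job is handed in, with the robot touching nothing.
It also fails if it takes over 69 s, if anything falls off the work surface, if the arm or the gripper's body presses on something with over 40 N, if the wrist force passes 120 N, or if a joint passes its speed limit or range.

### The arm

A 7-joint arm with a two-finger parallel gripper is mounted at the origin on a cart in front of the work surface, level with it; the furniture and walls round the work are solid. World frame = base frame: x ahead of the robot, y to its left, z up, the work surface at z = 0. Lengths are in mm, angles in rad, forces in N, time in s.
With the tool pointing down it reaches from about 400 to 875 mm from the base axis. Payload 6.5 kg.
Tool frame: the origin (TCP) lies between the finger pads; the fingertips stand manip.tip_reach ahead of it and the grasp point (between the pads) lies 3 mm ahead of it (manip.tip_reach is the distance from the TCP to the fingertips, in mm); z points along the fingers, y is the line along which they close (so a half turn about z gives the same grasp; the last joint's range is limited). The gripper opens to 85 mm and grips with 20 to 120 N. Pads are 22 mm wide; open, the fingers measure 114 mm over their backs; the gripper's body (76 mm by 85 mm) begins 54 mm behind the grasp point. The pads swing forward as they close: fully open they stand 13 mm farther back than shut.
Start: joints at [1.062, 0.536, -0.004, 1.538, 0.003, 1.067, -0.071], TCP at [278.501, -587.305, 230.99] pointing down, gripper open.
Joint ranges: [-2.7, 2.7], [-0.37, 2.16], [-1.27, 1.26], [0.24, 2.4], [-1.31, 4.45], [0.19, 1.91], [-2.76, 2.76]. Speed limits (rad/s): [2.39, 2.39, 3.14, 3.14, 3.14, 3.14, 3.14].

### API

Orientations are given as a 3x3 rotation matrix whose columns are the frame's x, y, z axes.
In Python, from plant import manip gives the robot as it stands.
- The arm moves only by the tool carry_out, never from a script. Its argument "motion" is one flat list of numbers, 7 for each row, row after row: the shift along the world's x, y, z normalised to -1 to 1, where 1 is 100 cm, then the turn, a rotation vector about the world's x, y, z normalised to -1 to 1, where 1 is pi rad, then the closure, from 0 (fully open) to 1 (shut). In form: [x, y, z, wx, wy, wz, grip, x, y, z, wx, wy, wz, grip, ...]. A call has 1 to 12 rows; each row shifts and turns the commanded pose from where the row before left it; what a row does not reach is not made up. A row lasts 1/12 s, in which the tool goes at most 41.7 mm and 7.16 degrees, less where a joint would pass 70% of its speed; a pose out of reach is approached as far as the arm can. A call with a number of a shift or a turn outside -1 to 1 is refused whole. A call with a gripper value outside its range is refused whole. The fingers move at their own pace and stop on an object; the grip force is fixed at half the most. Time passes only in rows, so rows that do not move let the fingers close. It gives the time, the measured TCP pose, the force, the opening and the grip force at its end, in the units of the state.
- manip.get_obs(): the state, without advancing time (a new reading comes with each control period).
- manip.read_camera(name): name is "scene" or "top" or "wrist"; returns a dict with "pixels" (400x640x3 uint8, blue, green, red), "K" (3x3 intrinsics, pixels), "R" (3x3) and "t" (3): a world point X has camera coordinates R X + t. Camera axes: x right, y down, z forward; pixel columns grow to the right and rows downward; lengths in mm; the calibration is good to about 2 mm. A picture is of the moment at which its call begins. There is no depth.
- manip.job_done(): hands the job in; it is judged then, once.
The state is a dict: "t": time; "joint_pos": joint angles; "qvel": joint speeds; "tau": joint torques, N m; "tool_pos": TCP position; "tcp_rot": TCP orientation; "wrist_force": force on the tool from outside, world axes, zero at the start; "wrist_torque": the same for the moment, N m; "width": opening from 0.0 (shut) to 1.0 (fully open); "gripper_force": force on a finger pad.
Only numpy, scipy, OpenCV 4.12 (cv2) and the standard library are available. Lean on these libraries where they do the work, as an engineer would, in place of code of your own. Each camera call takes 0.05 s, during which the arm holds its last target. There are 200 camera calls.

## Working session

There is one attempt and no reset: what is moved stays moved. The work goes in short steps, Python scripts to look and compute and a tool call to move; the robot and the scene stay as the last step left them, time stands still between calls to the robot, and variables do not carry over. Pictures are saved under pics/ and viewed, at most 10 in all, crops included, and the job is handed in when it is done.

Besides the shell and the picture viewer there is one more tool, called by a JSON object that holds its "api" and its "payload", one argument or row to a line. carry_out: Moves the arm, as the interface text tells. Its arguments: {"type":"object","properties":{"motion":{"type":"array","items":{"type":"number"}}},"required":["motion"]}

```bash
ls; mkdir -p pics; python3 - <<'E'
from plant import manip
import cv2,numpy as np
o=manip.get_obs();print(o,manip.tip_reach)
for n in ["scene","top"]:
    c=manip.read_camera(n);cv2.imwrite(f"pics/{n}0.png",c["pixels"]);np.savez(f"{n}0.npz",**c)
    print(n,c["K"],c["R"],c["t"])
E
```

```text
pics
{'t': 0.0, 'joint_pos': array([ 1.06181115,  0.53718968, -0.00443842,  1.53889998,  0.00259104,
        1.06729871, -0.07120735]), 'qvel': array([-4.22320874e-04, -1.13517833e-03, -1.11010545e-03,  7.97057576e-04,
       -7.80403737e-04, -2.31136710e-03,  5.60991132e-06]), 'tau': array([-4.80456242e-05, -5.83420622e+01,  1.04850546e+00, -2.59102929e+01,
        1.23751300e-02,  9.70007182e-03,  9.42107363e-06]), 'tool_pos': array([ 278.20285847, -586.73408841,  230.08738679]), 'tcp_rot': array([[ 9.03536016e-01,  4.28511258e-01, -8.76668673e-04],
       [ 4.28512137e-01, -9.03534677e-01,  1.56058771e-03],
       [-1.23371141e-04, -1.78571037e-03, -9.99998398e-01]]), 'wrist_force': array([ 0.37317073, -0.36890512,  0.47648544]), 'wrist_torque': array([-0.04414481, -0.01706177, -0.00399291]), 'gripper_force': 0.0, 'width': 1.0030091051400947} 22.0
scene [[394.88333551   0.         322.37952843]
 [  0.         394.88333551 203.62285755]
 [  0.           0.           1.        ]] [[-0.69787396 -0.71591079  0.02106338]
 [-0.44809521  0.41348561 -0.79261613]
 [ 0.55873304 -0.56258456 -0.60935704]] [490.93951957 300.44976097 824.37532695]
top [[368.13247751   0.         317.47851504]
 [  0.         368.13247751 194.77259874]
 [  0.           0.           1.        ]] [[ 1.57269889e-02 -9.99876256e-01 -3.66791107e-04]
 [-9.94607924e-01 -1.56065135e-02 -1.02525674e-01]
 [ 1.02507263e-01  1.97723348e-03 -9.94730291e-01]] [ 125.11613341  565.05707159 1149.77417606]
```

View pics/scene0.png

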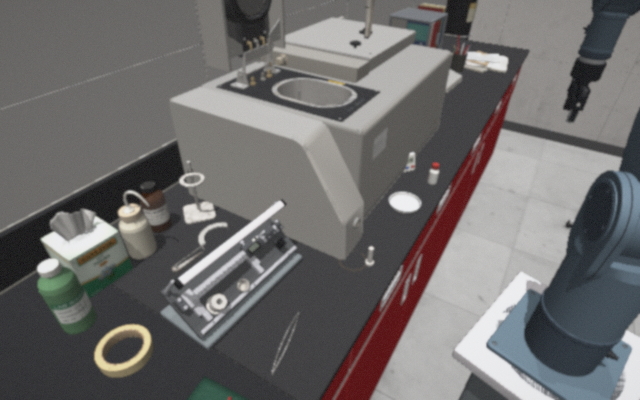

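View pics/top0.png

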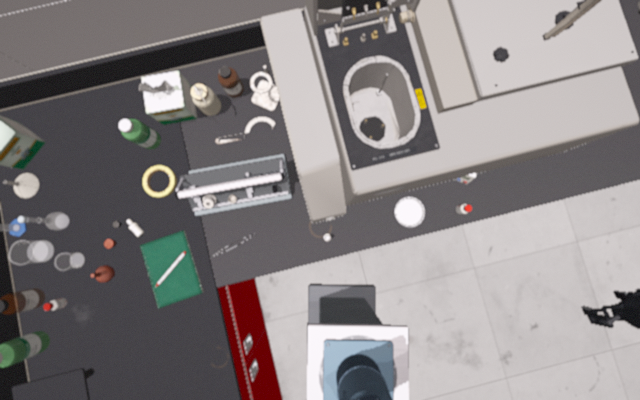

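The scene view shows the caliper around (235,270), with the die near (217,302), the crucible near (243,285) and the dish at (405,203). The top view shows the caliper at (238,187) and the dish at (410,211). The sink housing stands between them.

```bash
cat > h.py <<'E'
import numpy as np,cv2
def P(c,X):
    q=c["R"]@np.asarray(X,float)+c["t"];q=c["K"]@q;return q[:2]/q[2]
def ray(c,u,v):
    d=c["R"].T@np.linalg.solve(c["K"],[u,v,1.]);return -c["R"].T@c["t"],d/np.linalg.norm(d)
def plane(c,u,v,p0,n):
    o,d=ray(c,u,v);return o+d*(np.dot(n,np.asarray(p0)-o)/np.dot(n,d))
def onz(c,u,v,z):return plane(c,u,v,[0,0,z],np.array([0,0,1.]))
def tri(l):
    A=np.zeros((3,3));b=np.zeros(3)
    for c,u,v in l:
        o,d=ray(c,u,v);M=np.eye(3)-np.outer(d,d);A+=M;b+=M@o
    X=np.linalg.solve(A,b);return X,[np.round(P(c,X)-[u,v],1) for c,u,v in l]
E
python3 - <<'E'
from h import *
s=dict(np.load("scene0.npz"));t=dict(np.load("top0.npz"))
a=cv2.resize(s["pixels"][195:340,155:310],None,fx=3.8,fy=3.8,interpolation=3)
b=cv2.resize(t["pixels"][145:225,170:300],None,fx=6,fy=6,interpolation=3)
cv2.imwrite("pics/sc.png",a);cv2.imwrite("pics/tc.png",b)
for n,c in(("s",s),("t",t)):
    im=c["pixels"];m=(im.min(2)>190).astype(np.uint8)
    k,_,st,ce=cv2.connectedComponentsWithStats(m)
    for i in range(1,k):
        if st[i,4]>150:print(n,st[i],ce[i],onz(c,*ce[i],15))
print([onz(t,u,v,0).round() for u,v in((310,220),(345,213),(262,15),(465,210))])
print([onz(t,u,v,0).round() for u,v in((195,215),(292,200),(285,157),(188,170))])
E
```

```text
s [468  52  39  18 392] [489.95663265  59.65816327] [  994.66449486 -1644.50546638    15.        ]
s [ 210   95  110   44 1310] [270.58473282 117.90305344] [1231.45799017 -216.49695665   15.        ]
s [390 192  30  20 426] [404.27934272 201.6971831 ] [ 511.75279666 -157.31636683   15.        ]
s [179 201 104  82 924] [229.71103896 242.73701299] [716.61396083 325.9982577   15.        ]
s [184 205  31  17 302] [195.52317881 213.62913907] [883.93342489 328.93390819  15.        ]
s [  42  217   74   43 1165] [ 79.10214592 240.05579399] [990.77421147 605.2776842   15.        ]
s [470 236  39  24 320] [490.109375 247.06875 ] [ 238.16958603 -163.03300682   15.        ]
s [443 248  27  33 321] [452.73520249 260.86604361] [279.24336935 -45.72812389  15.        ]
s [469 248  23  23 156] [480.12820513 260.17948718] [232.60956609 -99.08506258  15.        ]
s [194 252  50  41 202] [218.13861386 272.66336634] [647.41895428 405.04999076  15.        ]
s [ 38 259  20  14 202] [ 47.47524752 265.38613861] [948.31978795 691.47786283  15.        ]
s [ 455  271   99  129 3409] [498.63889704 341.65297741]
[... 1409 characters left out ...]
 ]
t [194 188  96  26 566] [235.23498233 201.55123675] [538.25692354 399.66299835  15.        ]
t [395 197  29  30 676] [409.23224852 211.48668639] [ 514.9285747 -162.7389859   15.       ]
t [ 33 242  15  18 191] [ 40.02617801 250.7591623 ] [ 370.97410103 1016.55679576   15.        ]
t [607 322  33  27 601] [622.81863561 334.61730449] [ 141.16985265 -824.70268516   15.        ]
t [614 344  26  56 819] [629.28571429 366.32722833] [  46.54245785 -838.11604585   15.        ]
[array([483., 157.,   0.]), array([508.,  43.,   0.]), array([1187.,  336.,    0.]), array([ 524., -349.,    0.])]
[array([493., 533.,   0.]), array([547., 217.,   0.]), array([690., 244.,   0.]), array([642., 563.,   0.])]
```

View pics/sc.png

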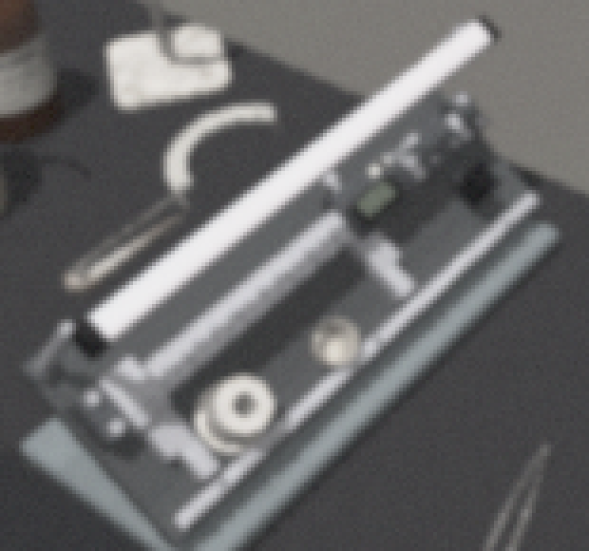

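View pics/tc.png

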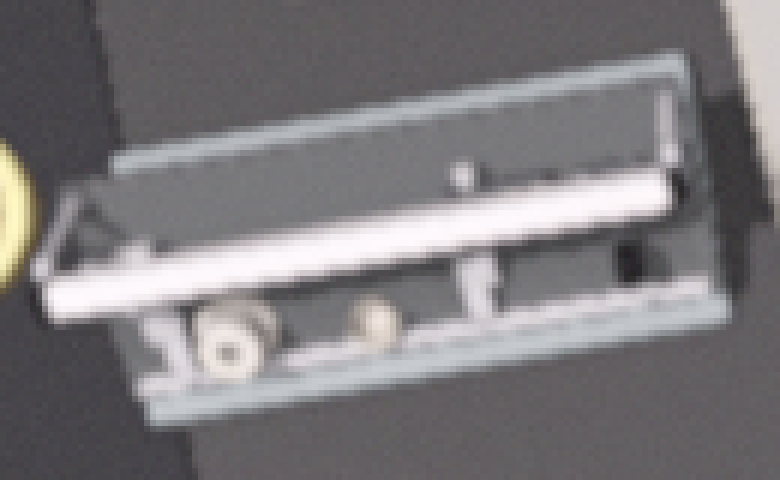

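The crops show the following:
- **Scene crop:** fence from (538,198) to (180,522), light bar from (490,30) to (95,335), crucible at (336,340), die at (240,410) and grip at (478,185).
- **Top crop:** fence from (712,287) to (137,390), bar from (680,190) to (40,300), crucible at (377,322), die at (235,345) and grip at (632,260).

Next I triangulate these points.

```bash
python3 - <<'E'
from h import *
s=dict(np.load("scene0.npz"));t=dict(np.load("top0.npz"))
pts=dict(fR=((538,198),(712,287)),fL=((180,522),(137,390)),bR=((490,30),(682,190)),bL=((95,335),(40,298)),cruc=((336,332),(377,315)),die=((243,404),(230,352)),grip=((478,183),(632,258)))
for n,(a,b) in pts.items():
    X,e=tri([(s,155+a[0]/3.8,195+a[1]/3.8),(t,170+b[0]/6,145+b[1]/6)]);print(n,X.round(1),e)
X,e=tri([(s,404.3,201.7),(t,409.2,211.5)]);print("dish",X,e)
E
```

```text
fR [566.6 225.4  38.8] [array([-0.1, -0. ]), array([0.1, 0.1])]
fL [507.2 525.8  43.5] [array([0.1, 0. ]), array([-0., -0.])]
bR [600.1 231.3 162.6] [array([0.2, 0. ]), array([-0.1, -0.1])]
bL [542.1 531.  165. ] [array([-0.9, -0.1]), array([0.5, 0.3])]
cruc [547.1 397.7  58.2] [array([-0.1, -0. ]), array([0.1, 0.1])]
die [526.3 469.6  73.7] [array([0.5, 0.1]), array([-0.2, -0.2])]
grip [578.  264.8  69.7] [array([0.1, 0. ]), array([-0., -0.])]
dish [ 515.3424826  -163.89228268    9.57118492] [array([0.1, 0. ]), array([-0., -0.])]
```

```bash
python3 - <<'E'
from h import *
s=dict(np.load("scene0.npz"));t=dict(np.load("top0.npz"))
for a,b in (((362,213),(345,213)),((350,252),(310,220)),((338,150),(340,195))):
    X,e=tri([(s,*a),(t,*b)]);print(X.round(),e)
print(onz(s,350,252,0),onz(s,405,175,0))
h=np.array([np.cos(.194),np.sin(.194),0]);ey=np.array([-h[1],h[0],0]);ca,sa=np.cos(np.radians(35)),np.sin(np.radians(35))
ez=-sa*h+ca*np.array([0,0,1]);ex=ca*h+sa*np.array([0,0,1]);O=np.array([534.7,375.2,30.5])
np.savez("stage.npz",S=np.c_[ex,ey,ez],O=O)
for n,X in dict(cruc=[547.1,397.7,58.2],die=[526.3,469.6,73.7],grip=[578,264.8,69.7]).items():print(n,np.c_[ex,ey,ez].T@(np.array(X)-O))
E
```

```text
[504.  51.  90.] [array([0.7, 0.1]), array([-0.4, -0.5])]
[472. 149.  41.] [array([-5. , -0.8]), array([2.3, 3.2])]
[550.  86. 269.] [array([6.4, 0.6]), array([-3.8, -4.5])]
[487.89592815 108.96363968   0.        ] [ 610.35202395 -298.9670638     0.        ]
cruc [29.40822012 19.68738243 13.2235987 ]
die [32.93440325 94.24854254 29.67654482]
grip [  39.85368123 -116.6766078    19.94851585]
```

{"api": "carry_out", "payload": {
  "motion": [0.004, 0.034, 0.017, 0, 0, 0, 0, 0.004, 0.034, 0.017, 0, 0, 0, 0, 0.004, 0.034, 0.017, 0, 0, 0, 0, 0.004, 0.034, 0.017, 0, 0, 0, 0, 0.004, 0.034, 0.017, 0, 0, 0, 0, 0.004, 0.034, 0.017, 0, 0, 0, 0, 0.022, 0.033, 0, 0, 0, 0, 0, 0.022, 0.033, 0, 0, 0, 0, 0, 0.022, 0.033, 0, 0, 0, 0, 0, 0.022, 0.033, 0, 0, 0, 0, 0, 0.022, 0.033, 0, 0, 0, 0, 0, 0.022, 0.033, 0, 0, 0, 0, 0]
}}

```text
t: 1.1
tool_pos: [434.9, -183.5, 332.9]
tcp_rot: [[0.904, 0.428, -0.0], [0.428, -0.904, -0.0], [-0.0, 0.0, -1.0]]
wrist_force: [0.7, -0.3, -0.5]
width: 1.002
gripper_force: 0.0
```

{"api": "carry_out", "payload": {
  "motion": [0, 0.04, 0, 0, 0, 0, 0, 0, 0.04, 0, 0, 0, 0, 0, 0, 0.04, 0, 0, 0, 0, 0, 0, 0.04, 0, 0, 0, 0, 0, 0, 0.04, 0, 0, 0, 0, 0, 0, 0.04, 0, 0, 0, 0, 0, 0, 0.04, 0, 0, 0, 0, 0, 0, 0.04, 0, 0, 0, 0, 0, 0, 0.04, 0, 0, 0, 0, 0, 0, 0.04, 0, 0, 0, -0.0265, 0, 0, 0.04, 0, 0, 0, -0.0265, 0, 0, 0.04, 0, 0, 0, -0.0265, 0]
}}

```text
t: 2.1
tool_pos: [434.1, 296.2, 332.7]
tcp_rot: [[0.982, 0.187, -0.0], [0.187, -0.982, -0.001], [-0.0, 0.0, -1.0]]
wrist_force: [1.0, -0.4, 1.2]
width: 0.998
gripper_force: 0.0
```

{"api": "carry_out", "payload": {
  "motion": [0.002, 0.01, -0.015, 0.00625, -0.0318, 0, 0.3, 0.002, 0.01, -0.015, 0.00625, -0.0318, 0, 0.3, 0.002, 0.01, -0.015, 0.00625, -0.0318, 0, 0.3, 0.002, 0.01, -0.015, 0.00625, -0.0318, 0, 0.3, 0.002, 0.01, -0.015, 0.00625, -0.0318, 0, 0.3, 0.002, 0.01, -0.015, 0.00625, -0.0318, 0, 0.3, 0, 0, 0, 0, 0, 0, 0.5, 0, 0, 0, 0, 0, 0, 0.5, 0, 0, 0, 0, 0, 0, 0.5]
}}

```text
t: 2.85
tool_pos: [443.4, 336.5, 258.2]
tcp_rot: [[0.893, 0.193, 0.408], [0.181, -0.981, 0.067], [0.413, 0.014, -0.911]]
wrist_force: [0.0, -0.4, 0.1]
width: 0.5
gripper_force: 0.0
```

```bash
python3 - <<'E'
from plant import manip
from h import *
c=manip.read_camera("wrist");cv2.imwrite("pics/w1.png",c["pixels"]);np.savez("w1.npz",**c)
o=manip.get_obs();print(o["tool_pos"],o["tcp_rot"].round(3),o["width"],manip.tip_reach)
z=np.load("stage.npz");S,O=z["S"],z["O"]
print("cam stage pos",S.T@(-c["R"].T@c["t"]-O),(S.T@c["R"].T).round(3))
E
```

```text
[443.90148775 336.04840622 258.30021616] [[ 0.893  0.192  0.408]
 [ 0.18  -0.981  0.067]
 [ 0.413  0.014 -0.911]] 0.49941978347102656 22.0
cam stage pos [147.48263629 -19.12354228 370.28804102] [[ 0.009 -0.892 -0.452]
 [-1.    -0.003 -0.014]
 [ 0.011  0.452 -0.892]]
```

View pics/w1.png

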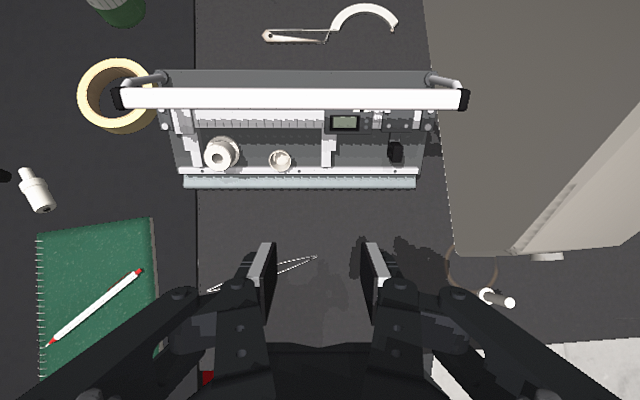

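```bash
python3 - <<'E'
from plant import manip
from h import *
c=dict(np.load("w1.npz"));b=cv2.resize(c["pixels"][90:195,165:440],None,fx=2.9,fy=2.9,interpolation=3)
cv2.imwrite("pics/w1c.png",b);print(manip.get_obs()["joint_pos"].round(3))
print(c["K"])
E
```

```text
[-0.631  0.196 -0.299  2.058  0.584  0.658 -2.716]
[[301.67733556   0.         318.22474843]
 [  0.         301.67733556 202.19640355]
 [  0.           0.           1.        ]]
```

View pics/w1c.png

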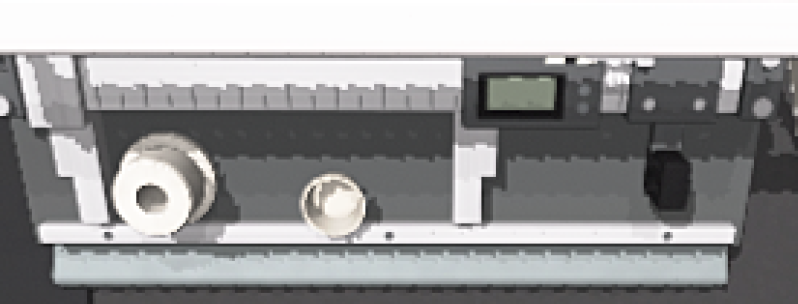

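The wrist crop shows:
- **Fence:** far edge from (40,223) to (735,224).
- **Jaws:** fixed jaw corner at (107,222), moving jaw face corner at (453,222).
- **Parts:** crucible rim centre at (333,204), die top at (155,195), fin at about (665,180).

Joint 7 is near its limit at -2.716, so I make the half turn.

{"api": "carry_out", "payload": {
  "motion": [0, 0.003, 0, -0.0158, -0.0026, 0.0354, 0.5, 0, 0.003, 0, -0.0158, -0.0026, 0.0354, 0.5, 0, 0.003, 0, -0.0158, -0.0026, 0.0354, 0.5, 0, 0.003, 0, -0.0158, -0.0026, 0.0354, 0.5, 0, 0.003, 0, -0.0158, -0.0026, 0.0354, 0.5, 0, 0.003, 0, -0.0158, -0.0026, 0.0354, 0.5, 0, 0.003, 0, -0.0158, -0.0026, 0.0354, 0.5, 0, 0.003, 0, -0.0158, -0.0026, 0.0354, 0.5, 0, 0.003, 0, -0.0158, -0.0026, 0.0354, 0.5, 0, 0.003, 0, -0.0158, -0.0026, 0.0354, 0.5, 0, 0.003, 0, -0.0158, -0.0026, 0.0354, 0.5, 0, 0.003, 0, -0.0158, -0.0026, 0.0354, 0.5]
}}

```text
t: 3.9
tool_pos: [444.8, 371.2, 258.4]
tcp_rot: [[-0.1, 0.908, 0.408], [0.995, 0.079, 0.068], [0.03, 0.412, -0.911]]
wrist_force: [-0.3, 0.3, 0.8]
width: 0.501
gripper_force: 0.0
```

{"api": "carry_out", "payload": {
  "motion": [0, 0.003, 0, -0.0158, -0.0026, 0.0354, 0.5, 0, 0.003, 0, -0.0158, -0.0026, 0.0354, 0.5, 0, 0.003, 0, -0.0158, -0.0026, 0.0354, 0.5, 0, 0.003, 0, -0.0158, -0.0026, 0.0354, 0.5, 0, 0.003, 0, -0.0158, -0.0026, 0.0354, 0.5, 0, 0.003, 0, -0.0158, -0.0026, 0.0354, 0.5, 0, 0.003, 0, -0.0158, -0.0026, 0.0354, 0.5, 0, 0.003, 0, -0.0158, -0.0026, 0.0354, 0.5, 0, 0.003, 0, -0.0158, -0.0026, 0.0354, 0.5, 0, 0.003, 0, -0.0158, -0.0026, 0.0354, 0.5, 0, 0.003, 0, -0.0158, -0.0026, 0.0354, 0.5, 0, 0.003, 0, -0.0158, -0.0026, 0.0354, 0.5]
}}

```text
t: 4.9
tool_pos: [445.0, 407.1, 258.7]
tcp_rot: [[-0.914, -0.003, 0.406], [0.027, 0.997, 0.069], [-0.405, 0.074, -0.911]]
wrist_force: [0.8, -0.3, 0.0]
width: 0.503
gripper_force: 0.0
```

```bash
python3 - <<'E'
from plant import manip
from h import *
from scipy.optimize import least_squares
s=dict(np.load("scene0.npz"));t=dict(np.load("top0.npz"));w=dict(np.load("w1.npz"))
fs=lambda a:(155+a[0]/3.8,195+a[1]/3.8);ft=lambda b:(170+b[0]/6,145+b[1]/6);fw=lambda b:(165+b[0]/2.9,90+b[1]/2.9)
ob=[(s,fs((538,198)),'R'),(t,ft((712,285)),'R'),(w,fw((735,224)),'R'),(s,fs((178,518)),'L'),(t,ft((137,388)),'L'),(w,fw((40,223)),'L'),(s,fs((218,462)),'J'),(w,fw((107,222)),'J')]
def SO(p):
    h=np.array([np.cos(p[3]),np.sin(p[3]),0]);ey=np.array([-h[1],h[0],0]);ca,sa=np.cos(np.radians(35)),np.sin(np.radians(35));k=np.array([0,0,1])
    return np.c_[ca*h+sa*k,ey,-sa*h+ca*k],p[:3]
def f(p):
    S,O=SO(p);q=dict(R=[10,p[5],7.5],L=[10,p[4],7.5],J=[16,110,14.])
    return np.concatenate([P(c,O+S@np.array(q[n]))-uv for c,uv,n in ob])
r=least_squares(f,[534.7,375,30,.194,150,-150],loss='soft_l1');print(r.x.round(3));print(r.fun.reshape(-1,2).round(1))
S,O=SO(r.x);np.savez("stage.npz",S=S,O=O)
for n,a,b,d in(("cruc",(338,332),(377,314),(333,203)),("die",(243,404),(230,352),(155,195))):
    X,e=tri([(s,*fs(a)),(t,*ft(b)),(w,*fw(d))]);print(n,X.round(1),(S.T@(X-O)).round(1),e)
sp=lambda uv,z:(S.T@(plane(w,*fw(uv),O+z*S[:,2],S[:,2])-O)).round(1)
print("jaw",sp((453,222),14),"cruc@14",sp((333,203),14),"fin top",sp((656,181),20),sp((656,181),35),"die top",sp((153,196),30))
X,e=tri([(s,*fs((478,183))),(t,*ft((632,258))),(w,*fw((658,180)))]);print((S.T@(X-O)).round(1),e)
o=manip.get_obs();print(o["tool_pos"],o["tcp_rot"].round(3),o["joint_pos"].round(2))
E
```

```text
[ 5.34398e+02  3.85267e+02  3.17380e+01  1.95000e-01  1.42339e+02
 -1.62921e+02]
[[-1.3 -1.9]
 [-0.3 -0.8]
 [ 0.1  1.5]
 [-0.2 -0.1]
 [ 0.1 -0.7]
 [-0.   1.2]
 [ 0.4  0.6]
 [ 0.1 -1.1]]
cruc [544.9 398.3  59.4] [26.4 10.8 15.3] [array([-0.3,  0.3]), array([-0.3,  0.9]), array([ 1.7, -2. ])]
die [526.9 469.4  73.1] [31.1 83.9 28.7] [array([0.5, 0. ]), array([-0.1, -0.4]), array([-0.5,  0.4])]
jaw [ 15. -38.  14.] cruc@14 [23.4 13.2 14. ] fin top [  35.5 -122.    20. ] [  40.2 -118.    35. ] die top [31.6 83.7 30. ]
[  36.9 -125.2   20. ] [array([-0.1,  0.5]), array([-0.4,  0.2]), array([ 2.1, -0.8])]
[445.01639955 407.09469827 258.67537868] [[-0.914 -0.003  0.406]
 [ 0.027  0.997  0.069]
 [-0.405  0.074 -0.911]] [-0.38  0.36 -0.73  1.92  0.8   0.83 -0.01]
```

```bash
cat >> h.py <<'E'
from scipy.spatial.transform import Rotation as Ro
def SOl():
    z=np.load("stage.npz");return z["S"],z["O"]
def goal(o,stage_xyz,R=None):
    S,O=SOl();T=O+S@np.array(stage_xyz,float)
    Rg=np.c_[np.cross(S[:,1],-S[:,2]),S[:,1],-S[:,2]] if R is None else R
    rv=Ro.from_matrix(Rg@o["tcp_rot"].T).as_rotvec()
    print("shift m",((T-o["tool_pos"])/1000).round(4),"rot/pi",(rv/np.pi).round(4),"deg",np.degrees(np.linalg.norm(rv)).round(1),"now stage",(S.T@(o["tool_pos"]-O)).round(1))
E
python3 - <<'E'
from plant import manip
from h import *
w=dict(np.load("w1.npz"))
R=np.array([[ .893,.192,.408],[.18,-.981,.067],[.413,.014,-.911]]);p=np.array([443.9,336.05,258.3])
for u in(272,364):
    o,d=ray(w,u,243);o=R.T@(o-p);d=R.T@d
    for y in (21,-21): print(u,o.round(),y,(o+d*(y-o[1])/d[1]).round(1))
o=manip.get_obs();goal(o,(25,12,70))
E
```

```text
272 [  71.    0. -144.] 21 [ 125.8   21.  -267.8]
272 [  71.    0. -144.] -21 [ 13.2 -21.  -14.3]
364 [  71.    0. -144.] 21 [ 15.4  21.  -19.1]
364 [  71.    0. -144.] -21 [ 128.5  -21.  -274. ]
shift m [ 0.0678 -0.0139 -0.1553] rot/pi [-0.0173 -0.0634  0.0589] deg 15.9 now stage [ 61.8  38.8 233.8]
```

```bash
python3 - <<'E'
from h import *
w=dict(np.load("w1.npz"))
R=np.array([[ .893,.192,.408],[.18,-.981,.067],[.413,.014,-.911]]);p=np.array([443.9,336.05,258.3])
for z in(-20,0,10,16,22):
  print(z,[P(w,p+R@np.array([x,y,z])).round() for y in(21,28) for x in (11,-11)])
E
```

```text
-20 [array([364., 253.]), array([362., 296.]), array([379., 253.]), array([377., 296.])]
0 [array([358., 236.]), array([357., 274.]), array([372., 236.]), array([370., 274.])]
10 [array([356., 229.]), array([354., 265.]), array([369., 229.]), array([367., 265.])]
16 [array([355., 225.]), array([353., 260.]), array([367., 225.]), array([365., 260.])]
22 [array([353., 221.]), array([352., 256.]), array([365., 221.]), array([364., 256.])]
```

{"api": "carry_out", "payload": {
  "motion": [0, 0, 0, -0.0058, -0.021, 0.0196, 0.45, 0, 0, 0, -0.0058, -0.021, 0.0196, 0.45, 0, 0, 0, -0.0058, -0.021, 0.0196, 0.45, 0.0136, -0.0028, -0.026, 0, 0, 0, 0.45, 0.0136, -0.0028, -0.026, 0, 0, 0, 0.45, 0.0136, -0.0028, -0.026, 0, 0, 0, 0.45, 0.0136, -0.0028, -0.026, 0, 0, 0, 0.45, 0.0136, -0.0028, -0.026, 0, 0, 0, 0.45, 0, 0, 0, 0, 0, 0, 0.45, 0, 0, 0, 0, 0, 0, 0.45]
}}

```text
t: 5.73
tool_pos: [512.4, 392.3, 127.1]
tcp_rot: [[-0.807, -0.188, 0.56], [-0.154, 0.982, 0.108], [-0.571, 0.001, -0.821]]
wrist_force: [0.3, 0.4, -0.2]
width: 0.555
gripper_force: 0.0
```

```bash
python3 - <<'E'
from plant import manip
from h import *
w=manip.read_camera("wrist");np.savez("w2.npz",**w);o=manip.get_obs();goal(o,(25,12,30))
cv2.imwrite("pics/w2.png",w["pixels"]);print(o["width"],o["tool_pos"],o["joint_pos"].round(2))
E
```

```text
shift m [ 0.0233  0.0038 -0.058 ] rot/pi [-0.0007 -0.0007  0.0013] deg 0.3 now stage [38.9 12.8 91. ]
0.5484346445100995 [512.01346551 393.83902983 128.61366756] [-0.51  0.58 -0.52  2.06  1.54  0.65 -0.48]
```

View pics/w2.png

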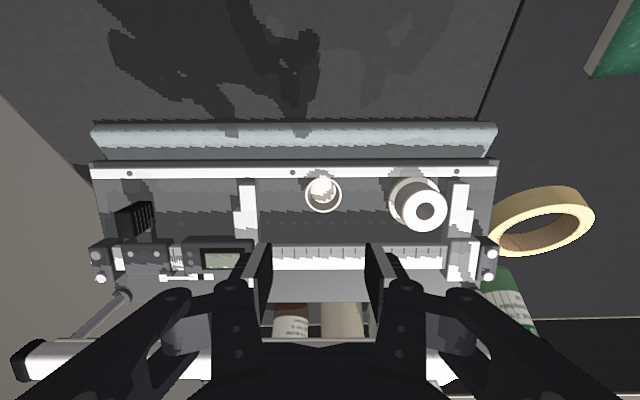

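The wrist view from above now shows the crucible rim centred at (322,194). It lies between the moving jaw (left, face corner at about (240,237)) and the die (420,207). The fingertips are near v=243 at columns 262 and 378.

```bash
python3 - <<'E'
from h import *
w=dict(np.load("w2.npz"));S,O=SOl()
sp=lambda uv,z:(S.T@(plane(w,*uv,O+z*S[:,2],S[:,2])-O)).round(1)
print("cruc",sp((322.5,194.5),14),"fence far edge(x12) ",sp((300,178),7.5),"near edge",sp((300,165),7.5),"jawface",sp((257,210),14),"fixface",sp((455,210),14),"die",sp((426,211),30),"fin",sp((143,213),30))
g=cv2.cvtColor(w["pixels"],6);print(g[155:185,300]);print(g[192,296:350])
E
```

```text
cruc [25.  13.3 14. ] fence far edge(x12)  [13.6 -3.8  7.5] near edge [ 3.7 -3.5  7.5] jawface [ 37.  -36.7  14. ] fixface [ 37.7 114.2  14. ] die [33.2 86.3 30. ] fin [  33.8 -114.4   30. ]
[107 108 106  82  35  51  68  75  72  71  77  97 159 241 251 247 247 249
 249 250 253 255 220  57  75  81  80  79  78  92]
[117 117 117 117 118 121 125 120 119 213 255 239 152 150 179 247 252 251
 251 250 250 250 250 250 250 253 255 254 255 255 192 192 172 175 174 170
 160 202 255 244 105  97 106 202 255 203 107 114 119 118 118 118 118 118]
```

{"api": "carry_out", "payload": {
  "motion": [0.006, 0.001, -0.0145, 0, 0, 0, 0.45, 0.006, 0.001, -0.0145, 0, 0, 0, 0.45, 0.006, 0.001, -0.0145, 0, 0, 0, 0.45, 0.0055, 0.001, -0.0145, 0, 0, 0, 0.45, 0, 0, 0, 0, 0, 0, 0.45]
}}

```text
t: 6.2
tool_pos: [535.4, 398.2, 69.9]
tcp_rot: [[-0.805, -0.191, 0.562], [-0.156, 0.982, 0.111], [-0.572, 0.002, -0.82]]
wrist_force: [-0.3, -0.5, -0.7]
width: 0.551
gripper_force: 0.0
```

```bash
python3 - <<'E'
from plant import manip
from h import *
w=manip.read_camera("wrist");np.savez("w3.npz",**w);o=manip.get_obs();goal(o,(25,12,24))
cv2.imwrite("pics/w3.png",w["pixels"]);print(o["width"],o["wrist_force"])
E
```

```text
shift m [ 0.0036 -0.0002 -0.0051] rot/pi [-0.0006 -0.0004  0.0008] deg 0.2 now stage [25.1 12.9 30.2]
0.5545238931017773 [-1.30162813 -0.45421896 -0.27254328]
```

View pics/w3.png

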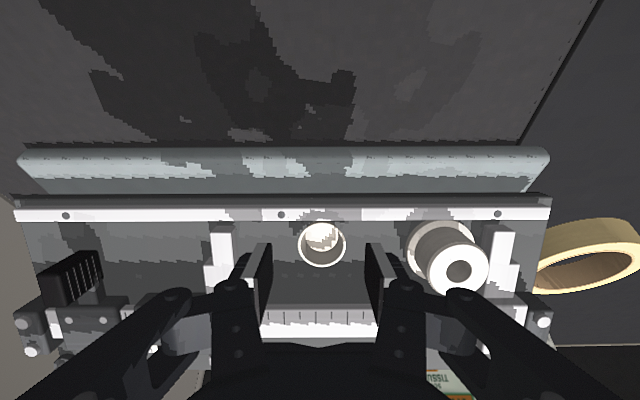

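The rim centre is at (323,244) and the fingers straddle it, with their front edges at v=243. I lower in small steps and watch the force.

{"api": "carry_out", "payload": {
  "motion": [0.0045, 0.0001, -0.002, 0, 0, 0, 0.45, 0.001, 0, -0.002, 0, 0, 0, 0.45, 0, 0, 0, 0, 0, 0, 0.45]
}}

```text
t: 6.5
tool_pos: [541.0, 398.4, 66.9]
tcp_rot: [[-0.804, -0.192, 0.563], [-0.156, 0.981, 0.111], [-0.574, 0.001, -0.819]]
wrist_force: [-0.7, -0.3, -0.5]
width: 0.548
gripper_force: 0.0
```

```bash
python3 - <<'E'
from plant import manip
from h import *
w=manip.read_camera("wrist");np.savez("w4.npz",**w);s=manip.read_camera("scene");np.savez("s4.npz",**s);o=manip.get_obs();goal(o,(26,12.5,22))
a=cv2.resize(w["pixels"][200:320,200:440],None,fx=2.2,fy=2.2,interpolation=3)
b=cv2.resize(s["pixels"][255:315,190:290],None,fx=5.28,fy=5.28,interpolation=3)
cv2.imwrite("pics/w4.png",np.vstack([a,b]));print(o["width"],o["wrist_force"])
E
```

```text
shift m [-0.0001  0.0009 -0.0018] rot/pi [-0.0003 -0.0003  0.0006] deg 0.1 now stage [27.  11.6 23.6]
0.5492412698331238 [ 0.02934626 -0.23693929 -0.02843053]
```

View pics/w4.png

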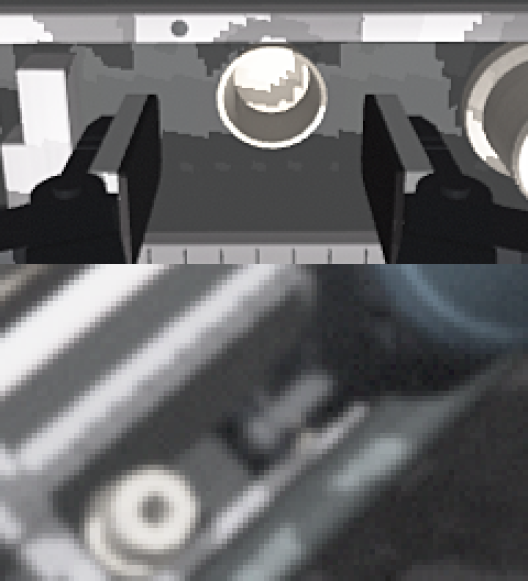

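```bash
python3 - <<'E'
from plant import manip
from h import *
s=dict(np.load("s4.npz"));o=manip.get_obs();w=dict(np.load("w4.npz"))
for z in(-10,0,10,16,22):
  print(z,[(((P(s,o["tool_pos"]+o["tcp_rot"]@np.array([x,y,z]))-[190,255])*5.28+[0,264]).round(),((P(w,o["tool_pos"]+o["tcp_rot"]@np.array([x,y,z]))-[200,200])*2.2).round()) for x,y in((11,23),(11,36),(-11,23))])
print(-w["R"]@np.zeros(3), o["tcp_rot"].T@(-w["R"].T@w["t"]-o["tool_pos"]), (o["tcp_rot"].T@w["R"].T).round(3))
E
```

```text
-10 [(array([274., 453.]), array([370.,  93.])), (array([251., 474.]), array([429.,  93.])), (array([238., 412.]), array([365., 182.]))]
0 [(array([266., 460.]), array([363.,  76.])), (array([243., 481.]), array([419.,  76.])), (array([230., 419.]), array([359., 160.]))]
10 [(array([258., 467.]), array([357.,  60.])), (array([235., 487.]), array([410.,  60.])), (array([222., 426.]), array([354., 141.]))]
16 [(array([253., 471.]), array([354.,  52.])), (array([230., 491.]), array([405.,  52.])), (array([218., 431.]), array([350., 130.]))]
22 [(array([248., 475.]), array([351.,  44.])), (array([226., 495.]), array([400.,  44.])), (array([213., 435.]), array([348., 120.]))]
[0. 0. 0.] [  69.94137987   -0.99460742 -143.65181331] [[-0.    -0.96  -0.279]
 [ 1.    -0.     0.   ]
 [-0.    -0.279  0.96 ]]
```

The wrist crop shows the rim centred at (272,95) and the fingertip corners at (158,95) and (365,95). By the calibration the tips should still be about 30 mm above the stage. I'll find the contact height by force, in small steps.

{"api": "carry_out", "payload": {
  "motion": [0.0006, 0.0012, -0.0016, 0, 0, 0, 0.45, 0.0008, 0.0002, -0.0012, 0, 0, 0, 0.45, 0.0008, 0.0002, -0.0012, 0, 0, 0, 0.45, 0, 0, 0, 0, 0, 0, 0.45]
}}

```text
t: 6.93
tool_pos: [542.6, 399.6, 61.4]
tcp_rot: [[-0.805, -0.192, 0.561], [-0.157, 0.981, 0.11], [-0.572, 0.0, -0.82]]
wrist_force: [0.4, -0.5, 0.8]
width: 0.549
gripper_force: 0.0
```

{"api": "carry_out", "payload": {
  "motion": [0.0008, 0.0002, -0.0012, 0, 0, 0, 0.45, 0.0008, 0.0002, -0.0012, 0, 0, 0, 0.45, 0, 0, 0, 0, 0, 0, 0.45]
}}

```text
t: 7.18
tool_pos: [544.3, 399.9, 58.9]
tcp_rot: [[-0.805, -0.192, 0.561], [-0.157, 0.981, 0.11], [-0.572, 0.0, -0.82]]
wrist_force: [0.9, -1.1, 0.2]
width: 0.549
gripper_force: 0.0
```

{"api": "carry_out", "payload": {
  "motion": [0.0008, 0.0002, -0.0012, 0, 0, 0, 0.45, 0.0008, 0.0002, -0.0012, 0, 0, 0, 0.45, 0.0008, 0.0002, -0.0012, 0, 0, 0, 0.45, 0, 0, 0, 0, 0, 0, 0.45]
}}

```text
t: 7.52
tool_pos: [546.7, 400.5, 55.4]
tcp_rot: [[-0.805, -0.192, 0.562], [-0.157, 0.981, 0.11], [-0.572, 0.0, -0.82]]
wrist_force: [-0.6, -0.3, 0.3]
width: 0.553
gripper_force: 0.0
```

```bash
python3 - <<'E'
from plant import manip
from h import *
w=manip.read_camera("wrist");np.savez("w5.npz",**w);o=manip.get_obs();goal(o,(26,12.5,12));print(o["wrist_force"],o["wrist_torque"])
g=cv2.cvtColor(w["pixels"],6)
print("cols at v=262",g[262,240:400:2]);print("v profile col 323",g[200:330:2,323])
print("rim pred",P(w,SOl()[1]+SOl()[0]@[25,12.5,14]))
E
```

```text
shift m [-0.0006 -0.0002  0.001 ] rot/pi [ 0.     -0.0005  0.0007] deg 0.2 now stage [25.9 12.6 10.8]
[-0.34389804  0.54680247 -0.09591029] [-0.14031769  0.54620281  0.04233941]
cols at v=262 [ 31  33  33  32 101  93  92  92  93  91  14  23  28  28  28  26  52 121
 117 117 117 116 117 117 118 117 116 102 255 233 135 130 108 107 111 100
  93 238 254 255 255 255 255 255 255 144  91 105 106 105 106 104  89 255
 255 113 117 118 117 118 116 120  86  19  20  22  22  21  16  82  95  92
  93  93  98  36  33  34  34  33]
v profile col 323 [ 38  44  53  70  74  73  93  95 134 234 236 157 161 164 194 255  77 255
 255 254 254 254 254 254 255 255 182 185 184 180 167 255 126 109 111 113
 114 113 113 102 255 238  68  74  75  74  72  73  73  73  72  73  73  74
  74  74  72  73  73  73  71  84  98  96 107]
rim pred [319.93918033 256.45042636]
```

```bash
python3 - <<'E'
from h import *
S,O=SOl()
for n in("w3","w5"):
    w=dict(np.load(n+".npz"));g=cv2.cvtColor(w["pixels"],6).astype(int)
    sub=(g[200:300,285:362]>165).astype(np.uint8)
    k=cv2.connectedComponentsWithStats(sub)
    for i in range(1,k[0]):
        st=k[2][i]
        if st[4]>60:
            u0,v0=285+st[0],200+st[1];print(n,"box",u0,v0,u0+st[2],v0+st[3],st[4])
            pts=np.argwhere(k[1]==i)[:,::-1].astype(np.float32);
            if st[2]<60 and st[3]<60:
                e=cv2.fitEllipse(cv2.convexHull(pts));c=np.array(e[0])+[285,200];print(e,c,(S.T@(plane(w,*c,O+14*S[:,2],S[:,2])-O)).round(1))
    for x in(12,4):print("fence",x,P(w,O+S@[x,12,7.5]))
    print(g[195:235,310])
E
```

```text
w3 box 285 208 325 221 294
((13.512767791748047, 13.732627868652344), (12.401949882507324, 56.600555419921875), 85.51950073242188) [298.51276779 213.73262787] [ 7.   0.7 14. ]
w3 box 328 209 362 221 241
((57.96459197998047, 7.931777477264404), (19.788822174072266, 45.4864387512207), 115.07070922851562) [342.96459198 207.93177748] [ 3.7 25.3 14. ]
w3 box 298 223 346 267 1008
((36.32352828979492, 44.6703987121582), (44.29251480102539, 48.069664001464844), 91.16536712646484) [321.32352829 244.67039871] [25.6 13.3 14. ]
fence 12 [318.94290363 218.40616689]
fence 4 [318.90637071 205.19303396]
[ 41  42  52  66  66  72  70  69  72  84  94  89 105 153 166 160 157 157
 149 153 154 157 157 160 164 144  64  70  74  80 156 254 255 253 252 253
 252 248 248 248]
w5 box 285 217 362 231 712
w5 box 295 233 349 283 1256
((36.55084228515625, 57.67908477783203), (49.08358383178711, 53.86658477783203), 91.03585052490234) [321.55084229 257.67908478] [25.7 13.3 14. ]
fence 12 [318.91946751 228.04597818]
fence 4 [318.90543083 213.41887802]
[107 108 109 103  68  39  43  44  46  55  73  66  74  74  75  72  77  92
  98  96  96 132 183 186 168 154 157 159 159 162 164 164 164 165 172 157
  60  81  95  87]
```

{"api": "carry_out", "payload": {
  "motion": [0.001, 0.0008, -0.0016, 0, 0, 0, 0.45, 0.0011, 0.0002, -0.0016, 0, 0, 0, 0.45, 0.0011, 0.0002, -0.0016, 0, 0, 0, 0.45, 0.0011, 0.0002, -0.0016, 0, 0, 0, 0.45, 0, 0, 0, 0, 0, 0, 0.45]
}}

```text
t: 7.98
tool_pos: [551.1, 401.8, 48.8]
tcp_rot: [[-0.805, -0.192, 0.562], [-0.157, 0.981, 0.11], [-0.572, 0.0, -0.82]]
wrist_force: [0.3, -1.1, -0.3]
width: 0.552
gripper_force: 0.0
```

{"api": "carry_out", "payload": {
  "motion": [0.0011, 0.0002, -0.0016, 0, 0, 0, 0.45, 0.0011, 0.0002, -0.0016, 0, 0, 0, 0.45, 0, 0, 0, 0, 0, 0, 0.45]
}}

```text
t: 8.23
tool_pos: [552.7, 402.6, 46.7]
tcp_rot: [[-0.804, -0.193, 0.562], [-0.158, 0.981, 0.11], [-0.573, 0.0, -0.82]]
wrist_force: [-6.6, -4.4, 10.6]
width: 0.552
gripper_force: 6.4
```

```bash
python3 - <<'E'
from plant import manip
from h import *
w=manip.read_camera("wrist");np.savez("w6.npz",**w);o=manip.get_obs();goal(o,(26,12.5,5));print(o["wrist_force"],o["gripper_force"])
g=cv2.cvtColor(w["pixels"],6)
for u in(255,264,285,375,385):print(u,g[215:290:2,u])
for v in (250,256,270,284):print(v,g[v,240:400:3])
cv2.imwrite("pics/w6.png",cv2.resize(w["pixels"][195:325,215:425],None,fx=3.6,fy=3.6,interpolation=3))
E
```

```text
shift m [-0.0026 -0.0015  0.0041] rot/pi [-0.0001 -0.0003  0.0005] deg 0.1 now stage [26.  13.5  0.1]
[-6.67666402 -3.30626072  9.80280283] 6.001652604318224
255 [ 78  76 104 102 129 170 169 170 169 171 173 177  66  77  77  82  97 101
  97  98  98  98  98  97  98  98 101 102  89  26  15  25  40  88  82  83
  85  86]
264 [ 77  75 105 103 128 235 245 246 247 247 248 255  50  75 100 101  97  89
  27  17  24  23  28  31  31  29  28  29  30  30  30  29  29  30  29  32
  28  28]
285 [ 78  77 104 102 128 243 250 250 251 251 252 255  58  85  85  82 129 125
 124 135 131 123 123 123 122 122 121 123 121 123 122 122 122 123 123 114
  76  77]
375 [ 77  78 104 101 122 162 168 166 169 173 175 173  68  76 100  98  98  98
 101 106  72  41  17  21  24  24  24  24  22  21  21  21  25  23  22  25
  26  24]
385 [ 77  78 104 100 122 161 169 166 168 173 176 172 119 124 124 124 124 124
 122  60  98 100  98  99  99  98  98  98  98  98  98 112 187 180 178 181
 124  25]
250 [ 87  86  77  79  77  99  98  99  64  26  25 133 130 132 130 124  86  83
  95 124 255 255 254 255 255 255 255 255 255 255 255 209 226 225 129  83
  86  87  85  86  86  89  17  21  31 100  99  97 116 127 126 123 133 131]
256 [ 52  26  29  32  99  98  98  89  22  28  28 131 122 121 129 129 135 133
 139 255 176 252 253 255 255 255 255 255 255 237 218 222 221 255 212 208
  77  75  78  77  77  89  20  21  25  58  98  97  99  31  29  26  55 126]
270 [ 28  52  99  98  98  99  21  28  30  30  28  95 123 123 123 122 122 181
 255 147 139 113 106 248 255 223 227 173 222 255 255  91 111 111 110 121
 255 122 125  93  73  73  21  23  22  24  24  71  99  98  98  94  27  27]
284 [ 26  29  16 255 254  81  20  29  28  30  25  75 115 115 126 126  71  74
  72 149 255 100 115 117 117 118 119 118 119 117 117 115 110 206 255 110
 115 126 128  76  73  73  15  22  22  24  21  42 160 178  16  30  30  28]
```

View pics/w6.png

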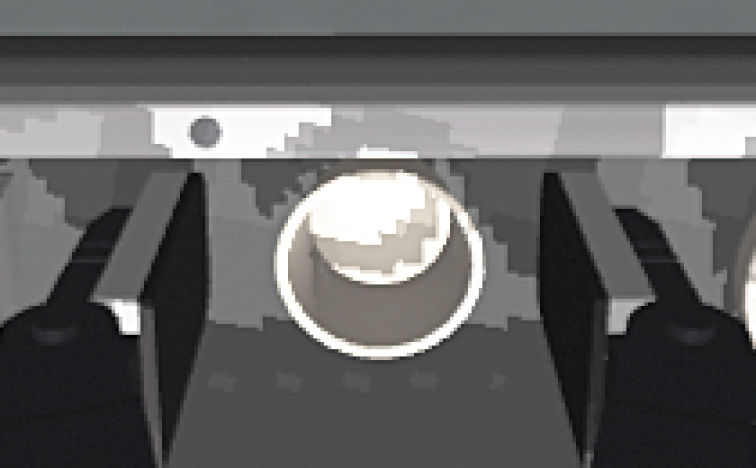

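The fingers straddle the cup, with the rim centred at about (380,262) in the crop and the tips at v≈172 just uphill of the fence. The 13 N contact is the tips on the stage. I raise 8 mm to allow for the forward swing, then close gradually.

{"api": "carry_out", "payload": {
  "motion": [-0.0045, -0.0009, 0.0066, 0, 0, 0, 0.45, 0, 0, 0, 0, 0, 0, 0.55, 0, 0, 0, 0, 0, 0, 0.55, 0, 0, 0, 0, 0, 0, 0.6, 0, 0, 0, 0, 0, 0, 0.6, 0, 0, 0, 0, 0, 0, 0.6]
}}

```text
t: 8.78
tool_pos: [548.7, 401.4, 52.4]
tcp_rot: [[-0.805, -0.192, 0.562], [-0.157, 0.981, 0.11], [-0.572, 0.0, -0.82]]
wrist_force: [-0.1, 0.3, -0.7]
width: 0.397
gripper_force: 0.0
```

```bash
python3 - <<'E'
from plant import manip
from h import *
w=manip.read_camera("wrist");np.savez("w7.npz",**w);o=manip.get_obs();goal(o,(26,13.2,5));print(o["wrist_force"],o["gripper_force"],o["width"])
g=cv2.cvtColor(w["pixels"],6)
for v in (246,250,256,270,284):print(v,g[v,250:390:2])
E
```

```text
shift m [ 0.0013  0.0003 -0.0017] rot/pi [-0.     -0.0005  0.0007] deg 0.2 now stage [25.9 13.1  7.1]
[-0.60384871  0.96440588  0.32462215] 0.0 0.39939526952127846
246 [ 82  83  83  82  82  83  84  84  75  81  96  94  95  96  94  14  24  41
 126  92  79 137 124 128 143 255 255 248 250 251 255 254 255 254 255 255
 255 255 255 255 255 255 206 202 199 214 212  72  82  83  83  42  22  20
  73  96  95  95  93 103 121 119 128 127 128 128 127 127 127 129]
250 [ 93  95  88  70  74  71  69  77  76  97  94  95  95  98  46  22  28  28
 129 129 132 132 113 198 255 198 218 251 251 252 255 254 255 255 255 255
 255 255 234 254 208 208 214 171 174 102 142 224  91  82  76  25  21  21
  32 100  96  95  92  93 105 112 113 111 120 126 126 126 128 118]
256 [119 118  14  26  28  28  26  49  98  93  95  94  98  61  22  30  28  17
 130 119 120 112 236 255 162 156 127 172 175 177 179 176 177 217 255 254
 189 189 188 187 184 227 255 255 210 105 109 123 233  80  78  12  21  20
  23  34 100  95  94  93  96  66  25  28  26  26  17 122 121 120]
270 [ 27  26  27  27  22 103  94  95  95  95  98  63  22  29  28  27  29  23
 108 119 118 118 102 255 250 123 122 109 111 112 112 113 112 114 113 114
 113 113 114 112 113 112 110 110 108 107 102 199 191 117 120   9  23  19
  20  21  23  31  99  95  95  95  94  99  30  27  26  27  25  21]
284 [ 45  41  37  25  27  27  24  25 105 255 250  77  79  26  27  27  28  40
  77  75  76  75  74  74  74  74  75  73  65  46 151 255 255 255 255 254
 255 255 255 255 255 153  54  70  74  75  75  74  76  74  76  72  20  23
  23  21  31  42 105 165 118  24  25  26  28  25  35  41  41  45]
```

{"api": "carry_out", "payload": {
  "motion": [0, 0, 0, 0, 0, 0, 0.8, 0, 0, 0, 0, 0, 0, 0.8, 0, 0, 0, 0, 0, 0, 0.8, 0, 0, 0, 0, 0, 0, 0.8, 0, 0, 0, 0, 0, 0, 0.8]
}}

```text
t: 9.25
tool_pos: [548.5, 401.5, 52.8]
tcp_rot: [[-0.805, -0.192, 0.562], [-0.157, 0.981, 0.11], [-0.572, 0.0, -0.82]]
wrist_force: [-3.0, -1.5, 5.2]
width: 0.263
gripper_force: 58.6
```

```bash
cat > cup.py <<'E'
from plant import manip
from h import *
import sys
w=manip.read_camera("wrist");np.savez(sys.argv[1],**w);o=manip.get_obs();print(o["t"],o["wrist_force"].round(1),o["gripper_force"],o["width"],o["tool_pos"].round(1))
g=cv2.cvtColor(w["pixels"],6)
for v in range(232,300,6):print(v,g[v,276:366:2])
E
python3 cup.py w8.npz
```

```text
9.3 [-3.  -2.4  4.9] 58.64619004307315 0.25553040274083316 [548.5 401.4  52.8]
232 [150 150 149 149 150 148 150 150 143 144 146 147 145 147 144 143 143 170
 169 144 144 170 163 143 144 144 144 144 144 145 145 145 145 145 144 144
 144 142 143 144 143 144 142 184 249]
238 [ 74  74  75  75  74  74  75  75  74  75  76  87 121 114  77 163 255 255
 242 231 233 213 214 217 220 226 193 118  87  84  83  83  82  74  75  75
  73  86 120 119 118 119 119 118 118]
244 [ 73  76  74  92  93  95  95  96  69  18  41 201 255 251 253 254 254 254
 254 254 254 255 255 214 214 211 212 207 203 200 221 163  42  17  38  98
  93  94  93  96 122 119 120 118 118]
250 [ 43  43  79  94  94  94  95  90  15   0 255 158 247 249 251 252 252 253
 254 254 255 255 255 255 255 181 181 208 175 172 195  97 182   0  17  74
  96  93  94  93  90  59  62  63  69]
256 [ 24  56  96  93  94  94  97  29  21  27  65 156  96 166 170 176 183 185
 180 175 178 185 187 188 187 185 183 178 175 174 100 109 109  20  23  28
 100  93  94  93  95  91  24  27  28]
262 [ 46  99  94  92  94  95  85  21  25  25  80 140 102 110 102 208 255 219
 221
[... 442 characters left out ...]
22
  29  38 126 110 112 116 114  97  20]
280 [ 29  27  18  63 255 214  81  64  26  28  33  72 100 255 255 173 113 105
 111 113 113 113 112 112 110 105 101 173 255 255 106  71  39  20  19  28
  51  95 174 110  22  24  28  26  28]
286 [ 28  26  27  27  24  49  85  79  28  25  52  74  74  74  74  74  69  65
  55  45  42 101  41  46  52  64  71  74  75  74  74  73  72  20  19  30
  52  46  24  23  24  25  24  27  26]
292 [26 27 26 24 26 48 86 81 24 24 90 83 83 74 73 74 75 75 84 82 83 82 74 74
 75 75 76 83 82 83 79 74 78 13 20 38 52 39 21 25 26 24 26 27 24]
298 [27 26 28 24 39 44 87 79 24 39 76 75 74 74 75 74 73 74 73 73 74 73 74 73
 74 75 74 73 74 74 74 73 74 61 21 36 53 42 26 26 26 28 26 26 26]
```

{"api": "carry_out", "payload": {
  "motion": [-0.0022, -0.0004, 0.0033, 0, 0, 0, 0.8, -0.0034, -0.0007, 0.005, 0, 0, 0, 0.8, -0.0056, -0.0011, 0.0082, 0, 0, 0, 0.8, -0.0084, -0.0016, 0.0123, 0, 0, 0, 0.8, -0.0084, -0.0016, 0.0123, 0, 0, 0, 0.8, -0.0084, -0.0016, 0.0123, 0, 0, 0, 0.8]
}}

```text
t: 9.8
tool_pos: [511.3, 394.6, 107.1]
tcp_rot: [[-0.805, -0.193, 0.562], [-0.158, 0.981, 0.111], [-0.572, 0.001, -0.82]]
wrist_force: [-0.8, 0.7, -0.4]
width: 0.262
gripper_force: 58.9
```

```bash
python3 cup.py w9.npz | awk 'NR<2||NR%2'; python3 - <<'E'
from plant import manip
from h import *
c=manip.read_camera("scene");S,O=SOl();u,v=P(c,O+S@[25,13,10]).round().astype(int);print(u,v);print(cv2.cvtColor(c["pixels"],6)[v-7:v+8,u-8:u+9])
z=dict(np.load("scene0.npz"));print(cv2.cvtColor(z["pixels"],6)[v-7:v+8,u-8:u+9])
print(manip.get_obs()["joint_pos"])
E
```

```text
9.85 [-1.9  0.2  1.3] 58.88074582675472 0.25235448914548186 [510.3 395.8 109.3]
 103 107 107 108 108 105 106 129  74  76  92 105 116 130 136 139  90  76
238 [ 83  83  82  83  83  81  84  84  83  85  84  84  82  82  90 185 255 255
  84  83  82  83  83  82  82  82  84]
 255 255 255 255 252 234 228 228 227 225 222 218 237 181  35  25  44 108
250 [ 51  46  89 104 105 103 104 104  16   0 255 178 247 254 254 255 255 255
 104 104 104 106  99  45  49  50  51]
 230 230 199 202 206 207 205 205 202 196 194 202 114 122  89  22  27  35
262 [ 52 108 106 104 104 106 101  22  27  30  89 155 128 127 106 236 255 253
  57 106 104 104 104 106  72  26  30]
 120 118 116 117 117 116 120 121 122 122 123 120 119 120 113  20  23  24
274 [118 170 168 166 168 107  43  38  30  15 255 255 114 122 122 124 124 125
  33  47 131 123 123 126 128 106  25]
 122 123 126 126 125 124 122 116 105 196 255 255 241 212  53  24  26  30
286 [ 30  29  30  27  26  56  96  89  30  20 233 255 255 255 255 255 255 255
  60  54  27  28  32  31  28  29  31]
 255 255 255 255 255 255 255 255 255 255 255 255 255 255 255   0  23  41
298 [ 2
[... 1634 characters left out ...]
137 145 153 159 162 166 170 165 137 112 121]
 [ 90 106 140 166 154 150 161 177 184 185 179 174 176 166 143 129 155]
 [ 92 107 137 153 149 156 184 202 208 201 191 182 180 172 151 153 180]
 [ 93 107 135 149 148 170 201 214 214 207 194 183 180 173 157 166 194]
 [ 90 105 126 143 156 178 205 217 217 209 196 185 182 170 158 167 188]
 [ 92  99 113 132 151 177 203 216 217 208 195 186 178 162 151 164 175]
 [ 92  91 104 117 134 160 190 207 207 198 189 177 163 149 146 152 147]
 [ 92  94  98 104 113 129 156 175 180 178 168 159 146 132 131 131 112]
 [ 94  97  95  97 101 102 118 133 148 156 155 147 137 123 111  98  84]]
[-0.52890565  0.61531937 -0.49993312  2.06455561  1.61416879  0.64719262
 -0.55046886]
```

The cup is held and unmoved in the grip: the rim is at the same pixels and the stage spot is empty. I carry it over, untilting on the way.

{"api": "carry_out", "payload": {
  "motion": [-0.0118, -0.0108, 0.0318, 0, 0, 0, 0.8, -0.0118, -0.0108, 0.0318, 0, 0, 0, 0.8, -0.0118, -0.0108, 0.0318, 0, 0, 0, 0.8, -0.0118, -0.0108, 0.0318, 0, 0, 0, 0.8, -0.0118, -0.0108, 0.0318, 0, 0, 0, 0.8, -0.0118, -0.0108, 0.0318, 0, 0, 0, 0.8, 0, -0.03, 0, -0.0054, 0.0273, 0, 0.8, 0, -0.03, 0, -0.0054, 0.0273, 0, 0.8, 0, -0.03, 0, -0.0054, 0.0273, 0, 0.8, 0, -0.03, 0, -0.0054, 0.0273, 0, 0.8, 0, -0.03, 0, -0.0054, 0.0273, 0, 0.8, 0, -0.03, 0, -0.0054, 0.0273, 0, 0.8]
}}

```text
t: 10.9
tool_pos: [442.5, 174.3, 296.2]
tcp_rot: [[-0.968, -0.191, 0.163], [-0.19, 0.982, 0.019], [-0.163, -0.012, -0.986]]
wrist_force: [2.0, 0.7, -0.5]
width: 0.262
gripper_force: 58.9
```

```bash
python3 - <<'E'
from plant import manip
o=manip.get_obs();print(o["tool_pos"].round(1),o["tcp_rot"].round(3),o["joint_pos"].round(2),o["width"],o["gripper_force"])
E
```

```text
[442.5 174.3 296.2] [[-0.968 -0.191  0.163]
 [-0.19   0.982  0.019]
 [-0.163 -0.012 -0.986]] [ 0.04  0.11 -0.58  2.    0.16  0.91  1.13] 0.2615335108893639 58.90313325449824
```

{"api": "carry_out", "payload": {
  "motion": [0, -0.0375, 0, -0.0049, 0.0257, 0, 0.8, 0, -0.0375, 0, -0.0049, 0.0257, 0, 0.8, 0, -0.0375, 0, 0, 0, 0, 0.8, 0, -0.0375, 0, 0, 0, 0, 0.8, 0, -0.0375, 0, 0, 0, 0, 0.8, 0, -0.0375, 0, 0, 0, 0, 0.8, 0, -0.0375, 0, 0, 0, 0, 0.8, 0, -0.0375, 0, 0, 0, 0, 0.8, 0, -0.0375, 0, 0, 0, 0, 0.8, 0, 0, 0, 0, 0, 0, 0.8]
}}

```text
t: 11.73
tool_pos: [441.3, -170.5, 295.1]
tcp_rot: [[-0.983, -0.181, 0.004], [-0.181, 0.983, -0.016], [-0.001, -0.016, -1.0]]
wrist_force: [0.4, -0.5, 0.0]
width: 0.259
gripper_force: 58.9
```

```bash
cat > dish.py <<'E'
from plant import manip
from h import *
o=manip.get_obs();print(o["t"],o["tool_pos"].round(1),o["tcp_rot"].round(3),o["joint_pos"].round(2),o["width"],o["gripper_force"],o["wrist_force"].round(1))
for n in("top","scene","wrist"):
    c=manip.read_camera(n);np.savez("d_%s.npz"%n,**c)
    m=(c["pixels"].min(2)>170).astype(np.uint8);k=cv2.connectedComponentsWithStats(m);p=P(c,[515,-164,10]);print(n,"pred",p.round())
    for i in range(1,k[0]):
        st=k[2][i]
        if st[4]>150 and np.hypot(*(k[3][i]-p))<80:
            cen=st[:2]+st[2:4]/2;print(st,onz(c,*cen,12).round(1))
E
python3 dish.py
```

```text
11.7333 [ 441.3 -170.5  295.1] [[-0.983 -0.181  0.004]
 [-0.181  0.983 -0.016]
 [-0.001 -0.016 -1.   ]] [ 0.52  0.17 -0.28  1.91  0.07  1.06  1.96] 0.2586461740435387 58.947607901645824 [ 0.4 -0.5  0. ]
top pred [409. 212.]
[394 197  31  30 737] [ 513.5 -164.3   12. ]
scene pred [404. 202.]
[389 192  32  20 480] [ 511.4 -161.2   12. ]
wrist pred [312. 213.]
[ 280  182   65   60 2859] [ 512.  -163.7   12. ]
[296 236  46  28 702] [ 570.8 -142.6   12. ]
```

{"api": "carry_out", "payload": {
  "motion": [0.0142, 0.0014, -0.01, 0, 0, 0, 0.8, 0.0142, 0.0014, -0.01, 0, 0, 0, 0.8, 0.0142, 0.0014, -0.025, 0, 0, 0, 0.8, 0.0142, 0.0014, -0.03, 0, 0, 0, 0.8, 0.0142, 0.0014, -0.03, 0, 0, 0, 0.8, 0, 0, -0.03, 0, 0, 0, 0.8, 0, 0, -0.03, 0, 0, 0, 0.8, 0, 0, -0.03, 0, 0, 0, 0.8, 0, 0, -0.02, 0, 0, 0, 0.8, 0, 0, -0.02, 0, 0, 0, 0.8, 0, 0, 0, 0, 0, 0, 0.8]
}}

```text
t: 12.8
tool_pos: [511.3, -152.4, 57.1]
tcp_rot: [[-0.981, -0.195, -0.001], [-0.195, 0.981, -0.01], [0.003, -0.009, -1.0]]
wrist_force: [-0.8, 0.6, -0.3]
width: 0.26
gripper_force: 59.0
```

```bash
python3 dish.py
```

```text
12.8 [ 511.3 -152.4   57.1] [[-0.981 -0.195 -0.001]
 [-0.195  0.981 -0.01 ]
 [ 0.003 -0.009 -1.   ]] [ 0.38  0.61 -0.23  1.95  0.25  0.61  1.75] 0.26011871701534167 58.950967089040205 [-0.8  0.6 -0.3]
top pred [409. 212.]
[397 216  22  11 166] [ 482.7 -159.2   12. ]
scene pred [404. 202.]
[389 193  32  19 360] [ 509.9 -159.2   12. ]
wrist pred [305. 222.]
[  233   151   144   120 11196] [ 506.9 -165.5   12. ]
[296 273  45  14 166] [ 556.1 -146.5   12. ]
```

{"api": "carry_out", "payload": {
  "motion": [0.0006, -0.0105, 0, 0, 0, 0, 0.8, 0, 0, -0.012, 0, 0, 0, 0.8, 0, 0, -0.012, 0, 0, 0, 0.8, 0, 0, -0.01, 0, 0, 0, 0.8, 0, 0, -0.005, 0, 0, 0, 0.8, 0, 0, 0, 0, 0, 0, 0.8]
}}

```text
t: 13.45
tool_pos: [513.0, -165.0, 19.7]
tcp_rot: [[-0.981, -0.192, 0.002], [-0.192, 0.981, -0.011], [0.0, -0.011, -1.0]]
wrist_force: [-0.6, -0.1, 0.2]
width: 0.264
gripper_force: 59.0
```

{"api": "carry_out", "payload": {
  "motion": [0, 0, -0.002, 0, 0, 0, 0.8, 0, 0, -0.002, 0, 0, 0, 0.8, 0, 0, 0, 0, 0, 0, 0.8]
}}

```text
t: 13.7
tool_pos: [514.4, -165.5, 17.4]
tcp_rot: [[-0.981, -0.192, 0.005], [-0.192, 0.981, -0.012], [-0.003, -0.013, -1.0]]
wrist_force: [-0.3, 0.2, -0.3]
width: 0.256
gripper_force: 59.0
```

{"api": "carry_out", "payload": {
  "motion": [0, 0, -0.0015, 0, 0, 0, 0.8, 0, 0, -0.0015, 0, 0, 0, 0.8, 0, 0, 0, 0, 0, 0, 0.8]
}}

```text
t: 13.95
tool_pos: [514.3, -165.5, 14.4]
tcp_rot: [[-0.981, -0.192, 0.005], [-0.192, 0.981, -0.012], [-0.002, -0.013, -1.0]]
wrist_force: [-0.2, 0.5, 0.5]
width: 0.26
gripper_force: 59.0
```

{"api": "carry_out", "payload": {
  "motion": [0, 0, -0.001, 0, 0, 0, 0.8, 0, 0, -0.001, 0, 0, 0, 0.8, 0, 0, 0, 0, 0, 0, 0.8]
}}

```text
t: 14.2
tool_pos: [514.2, -165.5, 12.4]
tcp_rot: [[-0.981, -0.192, 0.005], [-0.192, 0.981, -0.012], [-0.002, -0.013, -1.0]]
wrist_force: [-0.7, -0.1, -1.1]
width: 0.253
gripper_force: 59.0
```

{"api": "carry_out", "payload": {
  "motion": [0, 0, -0.001, 0, 0, 0, 0.8, 0, 0, -0.001, 0, 0, 0, 0.8, 0, 0, 0, 0, 0, 0, 0.8]
}}

```text
t: 14.45
tool_pos: [514.2, -165.6, 10.3]
tcp_rot: [[-0.981, -0.192, 0.005], [-0.192, 0.981, -0.012], [-0.002, -0.013, -1.0]]
wrist_force: [0.7, 0.6, 0.5]
width: 0.258
gripper_force: 59.0
```

{"api": "carry_out", "payload": {
  "motion": [0, 0, -0.0008, 0, 0, 0, 0.8, 0, 0, -0.0008, 0, 0, 0, 0.8, 0, 0, 0, 0, 0, 0, 0.8]
}}

```text
t: 14.7
tool_pos: [514.4, -165.6, 8.9]
tcp_rot: [[-0.981, -0.192, 0.005], [-0.192, 0.981, -0.012], [-0.003, -0.013, -1.0]]
wrist_force: [-0.6, -0.4, -0.1]
width: 0.255
gripper_force: 59.0
```

{"api": "carry_out", "payload": {
  "motion": [0, 0, -0.0008, 0, 0, 0, 0.8, 0, 0, -0.0008, 0, 0, 0, 0.8, 0, 0, 0, 0, 0, 0, 0.8]
}}

```text
t: 14.95
tool_pos: [514.5, -165.6, 8.6]
tcp_rot: [[-0.981, -0.192, 0.005], [-0.192, 0.981, -0.013], [-0.002, -0.013, -1.0]]
wrist_force: [-5.7, 1.8, 15.9]
width: 0.261
gripper_force: 60.5
```

{"api": "carry_out", "payload": {
  "motion": [0, 0, 0.001, 0, 0, 0, 0.8, 0, 0, 0, 0, 0, 0, 0.7, 0, 0, 0, 0, 0, 0, 0.66, 0, 0, 0, 0, 0, 0, 0.62, 0, 0, 0, 0, 0, 0, 0.58, 0, 0, 0, 0, 0, 0, 0.55, 0, 0, 0, 0, 0, 0, 0.55, 0, 0, 0, 0, 0, 0, 0.55]
}}

```text
t: 15.62
tool_pos: [514.3, -165.5, 8.2]
tcp_rot: [[-0.981, -0.192, 0.005], [-0.192, 0.981, -0.012], [-0.002, -0.013, -1.0]]
wrist_force: [-0.1, 0.0, -0.1]
width: 0.446
gripper_force: 0.0
```

{"api": "carry_out", "payload": {
  "motion": [0, 0, 0.004, 0, 0, 0, 0.55, 0, 0, 0.008, 0, 0, 0, 0.55, 0, 0, 0.02, 0, 0, 0, 0.55, 0, 0, 0.03, 0, 0, 0, 0.55, 0, 0, 0.03, 0, 0, 0, 0.55]
}}

```text
t: 16.03
tool_pos: [513.7, -165.3, 101.5]
tcp_rot: [[-0.981, -0.192, 0.004], [-0.192, 0.981, -0.012], [-0.001, -0.012, -1.0]]
wrist_force: [-0.3, 0.4, -0.1]
width: 0.453
gripper_force: 0.0
```

```bash
python3 dish.py; python3 - <<'E'
from h import *
w=dict(np.load("d_wrist.npz"));g=cv2.cvtColor(w["pixels"],6)
c=P(w,[513,-165,18]).round().astype(int);print(c)
sub=g[max(0,c[1]-60):c[1]+60:4,c[0]-60:c[0]+60:3]
for r in sub:print(" ".join("%3d"%x for x in r))
E
```

```text
16.0333 [ 513.7 -165.3  101.5] [[-0.981 -0.192  0.004]
 [-0.192  0.981 -0.012]
 [-0.001 -0.012 -1.   ]] [ 0.42  0.54 -0.25  1.92  0.22  0.7   1.8 ] 0.4531690468230153 0.0 [-0.3  0.4 -0.1]
top pred [409. 212.]
[394 197  28  30 539] [ 513.4 -159.5   12. ]
scene pred [404. 202.]
[389 192  32  20 392] [ 511.4 -161.2   12. ]
wrist pred [325. 200.]
[ 267  141  118  114 9769] [ 512.3 -163.7   12. ]
[324 201]
 87  86  85  85  87  88  90  88  87  87  88  86  87  80  81  35  32 201 220 236 243 254 255 214 102  59  73  80  81  81  80  81  80  79  81  81  79  79  79  80
 87  88  87  86  88  87  89  89  89  89  79  49  54 253 255 255 255 247 203 171 154 158 151 226 255 255 255 255 225  60  79  80  81  79  82  81  78  79  79  80
 88  89  88  87  88  87  89  87  84  43 153 255 255 189 217 255 255 255 255 255 255 255 255 255 255 255 255 163 246 255 255 210  72  81  78  80  79  80  79  82
 89  87  87  89  89  87  85  63 182 255 255 191 255 255 255 255 255 255 255 255 255 255 255 255 255 255 255 255 255 255 125 255 255 104  79  81  80  80  82  82
 87  88  87  88  88  84  38 255 255 187 255 255 255 255
[... 3404 characters left out ...]
 255 255 255 219 179 177 158 255 255  80  90  87  88  86  89
 90  97  98 101  16  15  90  86  85  95 255 255 238 221 224 222 216 248 255 255 255 255 255 249 221 191 191 188 184 220 255   0  21 107 103 102 101  86  88  89
 99  98  98  88  25  16  90  86  88  86  85  71 250 255 255 252 224 215 216 217 214 213 203 200 183 209 251 255 255 221  75  14  22  62 101 102 103  86  90  91
 99  98 100  14  20  20  92  85  89  87  85  85  87  84  77  68 254 255 255 255 255 255 255 255 255 243  58  81  87  87  89  17  24  16 101  98 101  99  26  27
 98  98  99  20  20  20  95  87  86  86  85  87  89  88  87  86  88  87  86  86  90  84  87  87  87  88  87  87  87  87  90  20  23  25  72  99  98 100  33  29
```

The cup stands round and upright in the middle of the dish, with its rim centred on the dish and the fingers clear. Now back to the caliper for the fin.

{"api": "carry_out", "payload": {
  "motion": [-0.013, 0, 0.036, 0, 0, 0, 0.55, -0.013, 0, 0.036, 0, 0, 0, 0.55, -0.013, 0, 0.036, 0, 0, 0, 0.55, -0.013, 0, 0.036, 0, 0, 0, 0.55, -0.013, 0, 0.036, 0, 0, 0, 0.55, -0.013, 0, 0.036, 0, 0, 0, 0.55, 0, 0.04, 0, 0, 0, 0, 0.55, 0, 0.04, 0, 0, 0, 0, 0.55, 0, 0.04, 0, 0, 0, 0, 0.55, 0, 0.04, 0, 0, 0, 0, 0.55, 0, 0.04, 0, 0, 0, 0, 0.55, 0, 0.04, 0, 0, 0, 0, 0.55]
}}

```text
t: 17.18
tool_pos: [435.4, 76.0, 315.8]
tcp_rot: [[-0.982, -0.191, 0.004], [-0.191, 0.981, -0.013], [-0.002, -0.013, -1.0]]
wrist_force: [0.1, 0.2, -0.5]
width: 0.45
gripper_force: 0.0
```

{"api": "carry_out", "payload": {
  "motion": [0, 0.04, 0, 0, 0, 0, 0.55, 0, 0.04, 0, 0, 0, 0, 0.55, 0, 0.04, 0, 0, 0, 0, 0.55, 0, 0.04, 0, 0, 0, 0, 0.6, 0.005, 0.008, -0.012, 0.0054, -0.0273, 0, 0.6, 0.005, 0.008, -0.012, 0.0054, -0.0273, 0, 0.6, 0.005, 0, -0.012, 0.0054, -0.0273, 0, 0.6, 0.005, 0, -0.012, 0.0054, -0.0273, 0, 0.6, 0.005, 0, -0.012, 0.0054, -0.0273, 0, 0.6, 0.005, 0, -0.012, 0.0054, -0.0273, 0, 0.6, 0.005, 0, -0.012, 0.0054, -0.0273, 0, 0.6, 0, 0, 0, 0, 0, 0, 0.6]
}}

```text
t: 18.18
tool_pos: [468.0, 245.8, 238.1]
tcp_rot: [[-0.835, -0.178, 0.52], [-0.163, 0.984, 0.075], [-0.525, -0.022, -0.851]]
wrist_force: [-1.1, 0.2, 0.3]
width: 0.4
gripper_force: 0.0
```

```bash
cat > fin.py <<'E'
from plant import manip
from h import *
import sys
w=manip.read_camera("wrist");np.savez(sys.argv[1],**w);o=manip.get_obs();S,O=SOl()
print(o["t"],o["wrist_force"].round(1),o["width"],o["joint_pos"].round(2));goal(o,[float(a) for a in sys.argv[2:5]])
m=(cv2.cvtColor(w["pixels"],6)<60).astype(np.uint8)
p=P(w,O+S@[36,-120,35]);print("pred fin top",p.round())
k=cv2.connectedComponentsWithStats(m)
for i in range(1,k[0]):
    if 80<k[2][i][4]<6000 and np.hypot(*(k[3][i]-p))<90:print(k[2][i],k[3][i].round())
E
python3 fin.py f1.npz 35 -120 90
```

```text
18.2333 [ 0.6 -0.3 -0.2] 0.4015785983881519 [-0.28  0.15 -0.52  2.24  0.95  0.49  0.18]
shift m [ 0.0666  0.0165 -0.1138] rot/pi [ 0.0102 -0.0174  0.005 ] deg 3.7 now stage [  44.1 -123.2  222.5]
pred fin top [327. 184.]
[ 261    0  345  195 1795] [383. 131.]
[318 176  12  20 122] [323. 183.]
[348 200  46   5  90] [369. 201.]
[362 206  29  14 138] [376. 209.]
```

{"api": "carry_out", "payload": {
  "motion": [0.0167, 0.0041, -0.0284, 0.0102, -0.0174, 0.005, 0.6, 0.0167, 0.0041, -0.0284, 0, 0, 0, 0.6, 0.0167, 0.0041, -0.0284, 0, 0, 0, 0.6, 0.0167, 0.0041, -0.0284, 0, 0, 0, 0.6, 0, 0, 0, 0, 0, 0, 0.65]
}}

```text
t: 18.65
tool_pos: [532.4, 258.4, 137.5]
tcp_rot: [[-0.82, -0.176, 0.544], [-0.156, 0.984, 0.084], [-0.55, -0.016, -0.835]]
wrist_force: [-0.4, -0.7, -0.7]
width: 0.348
gripper_force: 0.0
```

```bash
python3 fin.py f2.npz 35 -120 50;python3 - <<'E'
from h import *
w=dict(np.load("f2.npz"));S,O=SOl();g=cv2.cvtColor(w["pixels"],6)
c=P(w,O+S@[36,-120,35]).round().astype(int);print(c)
for v in range(c[1]-36,c[1]+40,3):print(v," ".join("%3d"%x for x in g[v,c[0]-60:c[0]+60:3]))
for x,y,z in((46,-126,35),(26,-126,35),(26,-114,35),(36,-120,5),(26,-120,5),(12,-120,7.5)):print((x,y,z),P(w,O+S@[x,y,z]).round())
E
```

```text
18.7 [-0.3  0.1  0.6] 0.35167002297689937 [-0.37  0.44 -0.38  2.21  1.62  0.43 -0.42]
shift m [ 0.026   0.0088 -0.0473] rot/pi [ 0.0062 -0.0073  0.0058] deg 2.0 now stage [  39.8 -123.6  104.4]
pred fin top [327. 213.]
[ 232  136  408   77 1821] [308. 173.]
[313 197  18  35 274] [321. 208.]
[358 232  70   8 294] [387. 234.]
[272 234  20  84 634] [284. 266.]
[301 234  44   5 155] [323. 236.]
[327 213]
177  56 105 148 140 136 137 136 136 137 137 130  86  90  92  92  90  86  88 128 128 128 127 131 139 139 139 139 140 140 140 140 140 139 141 141 141 141 141 140 140
180  57  92 148 147 148 148 147 148 148 149 142 101 101 101 100  98  99  84 140 136 135 135 139 146 147 145 146 145 147 147 145 147 146 146 146 146 147 146 146 146
183  56  81 148 147 148 149 147 148 148 148 152 100 101 101  99 100  96  88  81 139 136 134 149 147 147 147 146 147 146 145 146 146 147 146 146 146 145 146 146 145
186  57  74 148 148 148 148 148 146 146 148 152  99 101 102 101 101  94  89  88 142 136 134 134 146 147 146 147 147 145 146 146 146 146 146 146 146 146 146 145 146
189  55  73 148 148 148 150 134 135 136 
[... 3028 characters left out ...]
 20 108 105 105  91  84  85  84  85  71  32  30
246  88  89 101 105 105 109  23  23 232 218 220 116  89  93 214 115  87  87  96  96  88  84 149 183  90  83 199  46  25 114 104 104 104  83 118  83  85  61  35  31
249  85  87 107 104 105 100  26  21 236 223 223 141 100 102 234 200  97  98  97  99  97  96 230 235  94  94 196  31  27  77 104 103 105 114 132  90  96  56  32 178
252  28  34 107 104 107  69  25  19 255 246 245 161  99  99  92  97 100  98  99  98  98  98  95  94  98  97 181   0  24  35 105 105 105  64  30  30  66  52  39 190
(46, -126, 35) [319. 226.]
(26, -126, 35) [319. 200.]
(26, -114, 35) [335. 200.]
(36, -120, 5) [327. 203.]
(26, -120, 5) [327. 191.]
(12, -120, 7.5) [327. 175.]
```

{"api": "carry_out", "payload": {
  "motion": [0.0122, 0.0045, -0.0185, 0.0062, -0.0073, 0.0058, 0.65, 0.0122, 0.0028, -0.018, 0, 0, 0, 0.65, 0, 0, 0, 0, 0, 0, 0.65]
}}

```text
t: 18.95
tool_pos: [555.6, 265.1, 109.4]
tcp_rot: [[-0.803, -0.19, 0.565], [-0.157, 0.982, 0.108], [-0.575, -0.002, -0.818]]
wrist_force: [0.2, -0.6, 0.3]
width: 0.349
gripper_force: 0.0
```

```bash
python3 fin.py f3.npz 38 -123 20;python3 - <<'E'
from h import *
w=dict(np.load("f3.npz"));S,O=SOl();g=cv2.cvtColor(w["pixels"],6)
c=P(w,O+S@[38,-123,35]).round().astype(int);print(c)
for v in range(c[1]-30,c[1]+40,5):print(v," ".join("%3d"%x for x in g[v,c[0]-60:c[0]+60:3]))
E
```

```text
19.0 [-1.   0.1 -0.5] 0.34483064975925964 [-0.34  0.53 -0.38  2.19  1.87  0.45 -0.63]
shift m [ 0.0227  0.003  -0.0405] rot/pi [0.0004 0.0007 0.0012] deg 0.3 now stage [  42.5 -121.5   66.3]
pred fin top [323. 224.]
[292 203  36  49 430] [314. 218.]
[277 241  12  77 468] [284. 273.]
[348 241  13  78 523] [353. 275.]
[318 227]
197 180 172 172 169 159 157 156 156 156 157 158 166 101 102 102 104 103 102 103 103 103 118 156 157 157 156 156 156 156 156 156 156 158 157 156 157 156 156 156 156
202 177 171 172 172 154 156 157 157 157 158 157 159 114 102 102 102 103 103  97  97  97 111 151 157 156 157 156 157 156 156 156 156 155 157 156 156 156 156 156 156
207 170 172 172 174 157 158 157 156 157 157 156 158 157 166 102 102 102  21  25  24  23  25  21 119 157 157 157 156 157 157 156 157 157 156 157 156 156 156 155 157
212 165 174 173 174 160 158 158 158 159 161 159 158 157 157 161 101  99  22  24  26  24  26  25 102 157 157 160 158 157 155 156 159 160 157 157 157 156 159 158 156
217 113 120 118 110 102 103 104 102  99 101 105 104 103 101  99 103  70  41  45  44  44  34  37  56 101  99 104 101 
[... 823 characters left out ...]
 104  51  26 126 123 124  64  63  62  62  63
247 101  57  61  62  60 121 122 122 129  28  37 105  58  59  59  59  59  94 102 104 102 109 103  58  60  60  59  60  64 104  32  29 124 123 121 121  60  63  64  64
252  59  56  36  37  44 123 122 122  83  32  31  98  85  84  83  85  85  83  84  85  85  85  84  84  84  85  84  84  74 132  18  30  42 122 121 121  68  35  35  79
257  28  38  36  33 132 123 121 126  27  41  22 147 103 100  99 100 100 102 102 100  99 100 100 102  99 100 100 100  75 249   5  30  29 130 122 122 127  33  37  36
262  35  37  36  64 122 121 122 110  33  39  20 202 117 114 255 248 108 113 113 112 113 113 112 106 254 248  99 113  78 253  11  30  33  64 123 121 122 118  34  34
```

The fin top is at about (317,232), centred between the fingers (inner edges at 290 and 348). I descend to straddle it.

{"api": "carry_out", "payload": {
  "motion": [0.0051, 0.0008, -0.0093, 0, 0, 0, 0.65, 0.0051, 0.0008, -0.0093, 0, 0, 0, 0.65, 0.0051, 0.0008, -0.0093, 0, 0, 0, 0.65, 0.0051, 0.0008, -0.0093, 0, 0, 0, 0.65, 0, 0, 0, 0, 0, 0, 0.65]
}}

```text
t: 19.42
tool_pos: [575.3, 268.9, 73.8]
tcp_rot: [[-0.802, -0.191, 0.566], [-0.157, 0.982, 0.109], [-0.576, -0.001, -0.817]]
wrist_force: [0.2, 0.7, 0.1]
width: 0.352
gripper_force: 0.0
```

```bash
cat > see.py <<'E'
from plant import manip
from h import *
import sys
w=manip.read_camera("wrist");np.savez(sys.argv[1],**w);o=manip.get_obs();S,O=SOl();g=cv2.cvtColor(w["pixels"],6)
print(o["t"],"F stage",(S.T@o["wrist_force"]).round(1),o["width"]);goal(o,[38,-123,20])
for v in range(int(sys.argv[2]),int(sys.argv[3]),int(sys.argv[4])):print(v," ".join("%3d"%x for x in g[v,int(sys.argv[5]):int(sys.argv[6]):3]))
E
python3 see.py f4.npz 200 275 6 260 380
```

```text
19.4667 F stage [ 1.  -1.  -0.3] 0.34448777471733516
shift m [ 0.0027 -0.0007 -0.0042] rot/pi [0.0002 0.001  0.0008] deg 0.2 now stage [  38.4 -121.8   24.9]
200 100 101 100  99  97 128 139 127  75  76  85  76  75  91  90  97  95  84  84  86  85  84  85  84  85  95  94  94 148 141 135 131 126 126 125 123 124 124 122 137
206 115 115 115 114 113 101 151 148 101 101 101 100 103 115 114 115  99 102 102 102 102 101 102 100 113 115 114 115 175 169 152 154 153 155 153 153 154 159 163 167
212 115 115 114 112 117 110 120 169 116 101 102 102 118 116 115 115 101 101 102 102 101 100 101 103 101 115 114 113 175 167 154 154 154 154 153 153 155 167 167 167
218 112 102 102 101 101 114 126 167  99 102 101 100 114  99 101 102 102 101 102 101 102 101 101 102 102 102 100  99 159 153 155 154 154 155 152 166 153 154 153 154
224 154 103 103 103 104 119 161 157 155  94 102 103 102 102 101 102 100 102 101 102 101 102 101 102 102 102 101 162 154 155 153 154 154 154 153 154 154 154 154 154
230 157 146 115 167 164 129 156 156 156 158 153 102 101 101 101 103  84  52  52  52  53  75 140 118 161 151 117 159 155 15
[... 489 characters left out ...]
  96  31  42 124 122 124 103 102 104 102 101
254  40  37  38  38 124 123 123 110  35  38 110 103 102 103 100  38  54  55  55  57  60  71  35  37 103 103 103 104 101  96  31  32 128 123 122 129  30  36  36  53
260  52  52  48 131 122 122 127  24  39  36  97 103 103 102  99  46  83  87  93 101 107 115  89  51 104 102 103 103 102  76  31  29  40 124 124 123 119  50  50  52
266  37  36  91 123 124 121  92  32  38  38  83 104 104 103 103  46  85  90  97 103 109 117  90  57 103 103 103 103 104  56  31  30  30 126 122 122 122  51  36  36
272  38  45 123 123 123 127  26  38  41  38  83 102 102 103 103  43  88  93  99 107 113 121  91  58 103 103 104 103 103  56  30  31  33  41 125 122 122 126  31  37
```

{"api": "carry_out", "payload": {
  "motion": [-0.0006, 0.0029, 0, 0, 0, 0, 0.65, -0.0008, 0.0039, 0, 0, 0, 0, 0.65, -0.001, 0.0049, 0, 0, 0, 0, 0.65, -0.001, 0.0049, 0, 0, 0, 0, 0.65, -0.001, 0.0049, 0, 0, 0, 0, 0.65, -0.001, 0.0049, 0, 0, 0, 0, 0.65, -0.001, 0.0049, 0, 0, 0, 0, 0.65, -0.001, 0.0049, 0, 0, 0, 0, 0.65, -0.0006, 0.0029, 0, 0, 0, 0, 0.65, 0, 0, 0, 0, 0, 0, 0.65]
}}

```text
t: 20.3
tool_pos: [566.1, 309.7, 72.4]
tcp_rot: [[-0.803, -0.194, 0.564], [-0.159, 0.981, 0.112], [-0.575, -0.0, -0.818]]
wrist_force: [0.7, -0.3, -0.3]
width: 0.348
gripper_force: 0.1
```

```bash
python3 see.py f5.npz 230 275 12 260 380; python3 - <<'E'
from h import *
S,O=SOl()
for n in("f4","f5"):
    w=dict(np.load(f"{n}.npz"));g=cv2.cvtColor(w["pixels"],6)
    for y in (-38,10): print(n,y,P(w,O+S@[25,y,17]).round())
    print(g[228,300:560:4],g[240,300:560:4])
E
```

```text
20.35 F stage [ 0.6 -0.1  0.9] 0.34924509932671505
shift m [ 0.0114 -0.0407 -0.0024] rot/pi [0.     0.0005 0.0001] deg 0.1 now stage [ 36.7 -80.8  23.9]
230 150 156 147 114 109  94  96  97  97  97  98  97  98  98  96  96 156 149 149 150 150 155 157 113 116  93  93 157 150 149 150 149 149 149 150 149 149 149 149 149
242 150 151 152 150 151 116 120 121 116  29  21  24  24  23  26  24  25  21  94 150 150 150 149 149 150 149 149 150 150 143  24 130 121 121 125 149 150 149 150 150
254  39  38  38  38 125 122 122 109  33  37  26  24  24  25  24  24  26  38  65  98  99  98  99  99  99 100  99  99  98  93  29  29 127 122 121 128  33  37  36  52
266  34  34  91 122 120 122  90  32  39  32  70  80  87  94  98 106 111  39  65  98  99  99  98  97  99  98  98  99  99  54  31  31  32 124 123 122 121  52  35  36
f4 -38 [478. 226.]
f4 10 [568. 226.]
[102 101 104 105 105 104 122 101  97 100 115 154 154 156 155 155 153 154
 155 154 153 154 154 155 154 153 153 154 153 154 154 155  98 101 100 102
 101 106 112 108 255 255 255 255 255 141 153 152 153 152 151 152 152 151
 152 151 152 151 151 151 150 150 150 149 150] [103  78  28  26  26  24  24  41 155 157 158 156 149 147 149 148 154 155
 154 155 157 156 155 153 154 158 154 154 154 154 158 159 100 101 105 124
 133 128 111 242 255 255 255 255 255 157 155 154 152 153 155 156 153 152
 152 152 154 151 151 151 155 153 152 151 150]
f5 -38 [399. 229.]
f5 10 [489. 229.]
[ 97  98 156 149 150 149  91  95  97  97 111 149 150 149 149 149 149 150
 150 149 150 150 149 150 149 150 149 149 141  97  96  97  98  96 116 102
 255 255 255 255 255 162 149 149 147 147 148 149 148 149 148 147 149 148
 148 148 147 147 147 148 147 147 147 148 147] [ 24  24  26  38 151 150 150 149 150 150 148 150 143 142 144 143 150 149
 150 149 149 149 150 149 148 149 149 150  90  97  98  90  91 104 110 171
 255 255 255 255 255 145 149 148 149 148 148 148 148 148 148 148 148 147
 148 147 147 147 147 147 147 147 147 147 145]
```

{"api": "carry_out", "payload": {
  "motion": [-0.0006, 0.0039, 0.0004, 0, 0, 0, 0.65, -0.0008, 0.0049, 0.0004, 0, 0, 0, 0.65, -0.001, 0.0059, 0.0004, 0, 0, 0, 0.65, -0.001, 0.0059, 0.0004, 0, 0, 0, 0.65, -0.0011, 0.0059, 0, 0, 0, 0, 0.65, -0.0011, 0.0059, 0, 0, 0, 0, 0.65, -0.0011, 0.0059, 0, 0, 0, 0, 0.65, -0.0011, 0.0059, 0, 0, 0, 0, 0.65, -0.0011, 0.0059, 0, 0, 0, 0, 0.65, -0.001, 0.0049, 0, 0, 0, 0, 0.65, -0.0006, 0.0029, 0, 0, 0, 0, 0.65, 0, 0, 0, 0, 0, 0, 0.65]
}}

```text
t: 21.35
tool_pos: [555.7, 367.5, 74.2]
tcp_rot: [[-0.802, -0.194, 0.564], [-0.159, 0.981, 0.112], [-0.575, -0.0, -0.818]]
wrist_force: [0.2, -0.9, -0.0]
width: 0.347
gripper_force: 0.1
```

```bash
cat > jaw.py <<'E'
from plant import manip
from h import *
import sys
S,O=SOl();F=[]
for i in range(int(sys.argv[2])):
    w=manip.read_camera("wrist");o=manip.get_obs();F.append(S.T@o["wrist_force"])
np.savez(sys.argv[1],**w);g=cv2.cvtColor(w["pixels"],6)
T=S.T@(o["tool_pos"]-O)
print(o["t"],"F",np.mean(F,0).round(2),np.std(F,0).round(2),"TCP stage",T.round(2),"gf",o["gripper_force"])
def rows(y,z,x): 
    return P(w,O+S@[x,y,z])
print("fin",g[262,270:345])
c=P(w,O+S@[25,20,14]);print("row at",c, "px/mm",P(w,O+S@[25,21,14])[0]-c[0])
v=int(c[1]);print(v,g[v,440:640:2])
E
python3 jaw.py f6.npz 4
```

```text
21.55 F [ 0.07 -0.12 -0.14] [0.19 0.21 0.79] TCP stage [ 38.81 -23.06  24.61] gf 0.0
fin [91 91 91 92 90 91 91 91 95 82 12 19 24 25 29 27 27 28 13 15 29 40 50 57
 59 60 61 62 64 65 67 69 71 72 73 74 75 78 80 85 84 68 52 30 26 32 46 77
 71 73 71 72 74 71 73 71 71 72 72 71 72 71 72 71 71 71 72 73 72 71 71 72
 72 72 72]
row at [398.91946748 223.32585165] px/mm 1.84158797674678
223 [ 84  81 109 252 253 253 253 252 252 252 252 252 253 247  64  70  94  94
 104 203 192 197 202 110  94  94  97  94  96  98 100  99 101 102 101  99
 101 101 102 101 101  98 104 125 121 115 115 154 232 254 255 255 255 255
 255 255 255 247 183 121  99  77  81  83 172 244 242 243 244 243 243 244
 243 243 247 140 111 113 113 113 113 114 113 112 113 113 114 106 114 113
 113 115 115 116 116 117 116 116 117 118]
```

{"api": "carry_out", "payload": {
  "motion": [-0.0006, 0.003, 0, 0, 0, 0, 0.65, -0.0006, 0.003, 0, 0, 0, 0, 0.65, -0.0006, 0.003, 0, 0, 0, 0, 0.65, -0.0006, 0.003, 0, 0, 0, 0, 0.65, 0, 0, 0, 0, 0, 0, 0.65]
}}

```text
t: 21.97
tool_pos: [553.5, 379.2, 74.2]
tcp_rot: [[-0.802, -0.193, 0.565], [-0.158, 0.981, 0.111], [-0.575, -0.0, -0.818]]
wrist_force: [0.6, -1.6, 0.5]
width: 0.351
gripper_force: 0.5
```

```bash
python3 jaw.py f7.npz 6
```

```text
22.2667 F [ 0.27 -0.23 -0.14] [0.4  0.32 0.43] TCP stage [ 38.57 -10.51  24.69] gf 0.14526167884469032
fin [89 90 90 88 89 89 90 92 92 80 13 18 19 23 25 27 24 22 25 35 40 49 57 58
 60 61 62 66 67 67 70 70 72 73 75 77 79 81 81 63 47 26 22 30 43 76 72 72
 71 70 70 70 70 70 71 70 71 71 70 70 71 71 70 70 70 71 71 71 70 71 70 72
 70 71 71]
row at [376.08768208 223.63023173] px/mm 1.8397535796412967
223 [ 75 171 255 252 252 253 252 252 252 252 255 164 186 190  81  94  94  90
  95  97  99  97  99 100  99  98  99  99 101 100  96  98 114 124 117 107
 134 198 246 255 255 255 255 255 255 255 211 154 120 105  78  76 140 236
 243 244 245 243 243 244 244 243 244 222 108 112 113 113 112 113 112 112
 112 113 113 113 111 112 110 113 113 112 114 113 114 116 114 116 115 113
 116 114 115 118 117 117 117 118 119 117]
```

{"api": "carry_out", "payload": {
  "motion": [-0.0003, 0.0015, 0, 0, 0, 0, 0.65, -0.0003, 0.0015, 0, 0, 0, 0, 0.65, -0.0003, 0.0015, 0, 0, 0, 0, 0.65, 0, 0, 0, 0, 0, 0, 0.65]
}}

```text
t: 22.6
tool_pos: [552.7, 382.9, 74.0]
tcp_rot: [[-0.803, -0.193, 0.565], [-0.158, 0.981, 0.11], [-0.575, -0.001, -0.818]]
wrist_force: [-0.2, -1.1, 1.7]
width: 0.353
gripper_force: 0.8
```

```bash
python3 jaw.py f8.npz 6; python3 - <<'E'
from h import *
w=dict(np.load("f8.npz"));g=cv2.cvtColor(w["pixels"],6)
for v in range(205,260,5):print(v,g[v,430:560:3])
E
```

```text
22.9 F [ 0.   -1.67  0.83] [0.47 0.57 0.67] TCP stage [38.6  -6.08 24.64] gf 0.7718857750296593
fin [90 89 90 88 89 89 90 90 94 81 10 19 19 23 27 27 24 22 27 35 46 58 56 58
 59 60 62 63 67 68 70 70 72 74 75 76 79 82 78 59 43 35 48 32 45 75 71 70
 71 71 70 71 70 69 71 70 71 70 70 71 72 69 70 71 71 71 70 71 71 70 70 70
 72 70 70]
row at [368.02548633 223.67409264] px/mm 1.840477808187245
223 [214 255 252 252 252 252 252 253 255 163 157 199 161  88  92  94  93  95
  99  99 100  98  97  98  99  98 100  99 101  98 104 123 122 115 109 146
 203 246 255 255 255 255 255 255 240 180 122 107 145 241 244 244 245 244
 243 244 244 244 245 186 110 114 114 113 114 114 113 114 113 113 113 114
 112 101 110 111 112 113 114 114 113 115 115 115 116 115 115 117 116 115
 119 117 117 117 118 118 118 118 116 115]
205 [ 78  76  91  93  95  92  92  90  85  75  71  73  99  95 131 174 174 172
 173 178 170 164 166 168 175 170 246 239 182  66  75  69  89  90  95  92
  91  87  85 100 120 120 119 118]
210 [ 80  78  82  82 108 116 116 111 108 106 104  92 175 174 178 182 132  94
  97  97  99 101 103 102 102 101  94 20
[... 1023 characters left out ...]
4 254 254 255  92  95  94  92  92  91  89
 133 122 255 254 254 254 254 255 255 156  78  90 100 161 255 254 254 253
 253 252 252 246 245 248 113 115]
245 [108 110 113 255 253 253 253 254 254 253 254  71  96 100  97  95  90  99
 131 255 254 254 254 254 255  69  94  93  89  86  90 100  99 255 253 253
 253 253 252 239 246 161 116 113]
250 [253 253 253 253 253 253 252 252 252 248 251 255  99  98 105 100  94 148
 197 254 254 254 254 254  67 101  99  96  95  91  92  90  87 250 253 253
 252 250 250 241 242 236 238 237]
255 [253 253 253 253 253 253 253 252 253 106  96 159 205 255  97 106  99 164
 247 254 254 254 254 254  72  99  99 100  98 101  96  96 114 255 253 253
 251 251 250 242 241 239 237 239]
```

{"api": "carry_out", "payload": {
  "motion": [-0.0002, 0.001, 0, 0, 0, 0, 0.65, -0.0002, 0.001, 0, 0, 0, 0, 0.65, 0, 0, 0, 0, 0, 0, 0.65]
}}

```text
t: 23.15
tool_pos: [552.4, 384.5, 74.0]
tcp_rot: [[-0.803, -0.192, 0.565], [-0.158, 0.981, 0.109], [-0.575, -0.001, -0.818]]
wrist_force: [-0.5, -3.3, 1.8]
width: 0.348
gripper_force: 1.5
```

```bash
cat > nip.py <<'E'
from plant import manip
from h import *
import sys
S,O=SOl();F=[];G=[]
for i in range(int(sys.argv[2])):
    w=manip.read_camera("wrist");o=manip.get_obs();F.append(S.T@o["wrist_force"]);G.append(o["gripper_force"])
np.savez(sys.argv[1],**w);g=cv2.cvtColor(w["pixels"],6).astype(float)
print(o["t"],"F",np.mean(F,0).round(2),np.std(F,0).round(2),"TCP",(S.T@(o["tool_pos"]-O)).round(2),"gf",np.mean(G))
def edge(v,a,b,lev,up):
    r=g[v-2:v+3,a:b].mean(0);s=np.where((r[:-1]<lev)&(r[1:]>=lev))[0] if up else np.where((r[:-1]>=lev)&(r[1:]<lev))[0]
    return [round(a+i+(lev-r[i])/(r[i+1]-r[i]),1) for i in s]
print("jaw L",edge(222,425,460,170,1),"jaw R",edge(222,445,475,215,0),"fixed L",edge(216,500,560,170,1),"fin L/R",edge(262,280,325,52,1),edge(262,295,330,52,0))
E
python3 nip.py f9.npz 6; sed -i 's/^F=\[\]//' nip.py; python3 - <<'E'
from h import *
for n in("f5","f6","f7","f8","f9"):
    g=cv2.cvtColor(dict(np.load(f"{n}.npz"))["pixels"],6).astype(float)
    def e(v,a,b,lev,up):
        r=g[v-2:v+3,a:b].mean(0);s=np.where((r[:-1]<lev)&(r[1:]>=lev))[0] if up else np.where((r[:-1]>=lev)&(r[1:]<lev))[0]
        return [round(a+i+(lev-r[i])/(r[i+1]-r[i]),1) for i in s]
    print(n,"jawL",e(218,425,460,170,1),"jawR",e(218,445,475,215,0),"fix",e(216,500,590,170,1),"fin",e(242,285,340,60,1),e(262,295,335,52,1))
E
```

```text
23.45 F [ 0.2  -3.04  1.56] [0.43 0.45 0.5 ] TCP [38.59 -4.24 24.61] gf 1.5566193498671055
jaw L [np.float64(436.6), np.float64(458.4)] jaw R [np.float64(456.7)] fixed L [np.float64(534.6)] fin L/R [np.float64(290.7), np.float64(314.2)] [np.float64(309.4)]
f5 jawL [np.float64(442.5)] jawR [np.float64(465.3)] fix [np.float64(587.3)] fin [np.float64(312.9)] [np.float64(313.5)]
f6 jawL [np.float64(445.3)] jawR [np.float64(466.6)] fix [np.float64(569.7)] fin [np.float64(289.9), np.float64(315.9)] [np.float64(316.2)]
f7 jawL [np.float64(442.6)] jawR [np.float64(461.2)] fix [np.float64(522.8), np.float64(546.1)] fin [np.float64(314.2)] [np.float64(314.3)]
f8 jawL [np.float64(440.1)] jawR [np.float64(460.5)] fix [np.float64(537.9)] fin [np.float64(313.9)] [np.float64(314.2)]
f9 jawL [np.float64(437.1)] jawR [np.float64(457.4)] fix [np.float64(534.6)] fin [np.float64(313.6)] [np.float64(314.2)]
```

{"api": "carry_out", "payload": {
  "motion": [-0.0002, 0.001, 0, 0, 0, 0, 0.65, -0.0002, 0.0008, 0, 0, 0, 0, 0.65, 0, 0, 0, 0, 0, 0, 0.65]
}}

```text
t: 23.7
tool_pos: [552.1, 386.2, 74.0]
tcp_rot: [[-0.803, -0.192, 0.565], [-0.158, 0.981, 0.109], [-0.575, -0.001, -0.818]]
wrist_force: [-0.2, -5.1, 1.3]
width: 0.35
gripper_force: 2.2
```

```bash
python3 nip.py f10.npz 8; python3 - <<'E'
from h import *
for n in("f4","f6","f10"):
    g=cv2.cvtColor(dict(np.load(f"{n}.npz"))["pixels"],6).astype(float)
    def e(v,a,b,lev,up):
        r=g[v-2:v+3,a:b].mean(0);s=np.where((r[:-1]<lev)&(r[1:]>=lev))[0] if up else np.where((r[:-1]>=lev)&(r[1:]<lev))[0]
        return [round(float(a+i+(lev-r[i])/(r[i+1]-r[i])),1) for i in s]
    print(n,"jawL",e(218,425,470,180,1),"jawR",e(218,445,490,215,0),"fix",e(216,500,590,170,1),"fin",e(242,285,340,60,1),e(245,285,340,60,1))
E
```

```text
24.1 F [-0.22 -4.77  1.93] [0.34 0.38 0.56] TCP [38.58 -2.36 24.61] gf 2.3155121225863695
jaw L [np.float64(433.3), np.float64(455.4)] jaw R [np.float64(453.4)] fixed L [np.float64(513.9), np.float64(530.9)] fin L/R [np.float64(290.7), np.float64(314.2)] [np.float64(309.4)]
f4 jawL [458.4] jawR [481.0] fix [] fin [287.4, 328.5] [288.5, 328.9]
f6 jawL [445.4] jawR [466.6] fix [569.7] fin [289.9, 315.9] [316.4]
f10 jawL [433.8, 455.9] jawR [453.5] fix [513.9, 530.9] fin [313.5] [314.0]
```

Force is 4.8 N (5.3 mm) and the image gives 5.2 mm, so the pointer is mid-band and the jaw gap has stopped changing. I hold, then back off slowly.

{"api": "carry_out", "payload": {
  "motion": [0, 0, 0, 0, 0, 0, 0.65, 0, 0, 0, 0, 0, 0, 0.65, 0, 0, 0, 0, 0, 0, 0.65, 0, 0, 0, 0, 0, 0, 0.65, 0, 0, 0, 0, 0, 0, 0.65, 0, 0, 0, 0, 0, 0, 0.65, 0, 0, 0, 0, 0, 0, 0.65, 0, 0, 0, 0, 0, 0, 0.65, 0, 0, 0, 0, 0, 0, 0.65, 0, 0, 0, 0, 0, 0, 0.65, 0, 0, 0, 0, 0, 0, 0.65, 0, 0, 0, 0, 0, 0, 0.65]
}}

```text
t: 25.1
tool_pos: [552.0, 386.5, 74.1]
tcp_rot: [[-0.803, -0.193, 0.565], [-0.158, 0.981, 0.11], [-0.575, -0.001, -0.818]]
wrist_force: [0.9, -5.3, 0.4]
width: 0.351
gripper_force: 2.4
```

```bash
python3 nip.py f11.npz 6
```

```text
25.4 F [ 0.42 -4.51  0.43] [0.84 0.39 0.29] TCP [38.6  -2.15 24.65] gf 2.443302385509014
jaw L [np.float64(432.8), np.float64(454.4)] jaw R [np.float64(452.5)] fixed L [np.float64(530.4)] fin L/R [np.float64(290.6), np.float64(314.2)] [np.float64(309.4)]
```

{"api": "carry_out", "payload": {
  "motion": [0.0002, -0.001, 0, 0, 0, 0, 0.65, 0.0002, -0.001, 0, 0, 0, 0, 0.65, 0.0002, -0.001, 0, 0, 0, 0, 0.65, 0.0002, -0.001, 0, 0, 0, 0, 0.65, 0.0002, -0.001, 0, 0, 0, 0, 0.65, 0.0002, -0.001, 0, 0, 0, 0, 0.65, 0.0002, -0.001, 0, 0, 0, 0, 0.65, 0.0004, -0.002, 0, 0, 0, 0, 0.65, 0.0004, -0.002, 0, 0, 0, 0, 0.65, 0.0003, -0.0015, 0, 0, 0, 0, 0.65, 0, 0, 0, 0, 0, 0, 0.65]
}}

```text
t: 26.32
tool_pos: [554.5, 373.7, 74.1]
tcp_rot: [[-0.803, -0.193, 0.565], [-0.158, 0.981, 0.11], [-0.575, -0.001, -0.818]]
wrist_force: [-0.2, -0.1, 0.1]
width: 0.35
gripper_force: 0.0
```

```bash
python3 jaw.py f12.npz 3; python3 nip.py f13.npz 3
```

```text
26.4667 F [ 0.06 -0.33  0.25] [0.22 0.47 0.39] TCP stage [ 38.63 -14.73  24.68] gf 0.0
fin [89 91 92 90 91 91 92 91 95 84  9 19 19 23 27 24 26 25 24 36 66 73 72 72
 72 71 72 70 70 74 72 53 15 29 44 54 60 60 64 65 67 68 71 72 73 74 76 78
 79 80 82 86 87 84 65 46 28 36 56 75 72 72 71 71 71 72 71 70 72 72 70 72
 72 71 72]
row at [384.10261511 223.59450523] px/mm 1.840016221682788
223 [ 71  71  71  72  82  85  81  76 175 255 252 252 252 252 252 252 252 252
 254 180 156  90  95  95  95  95  98  99 100 100  98  98  99 101  99 100
 100 101  98 104 126 123 118 107 144 200 245 255 255 255 255 255 255 253
 210 147 132 228 246 244 245 244 243 245 244 244 244 241 108 114 114 114
 114 114 115 114 113 114 114 114 106 115 115 113 114 115 117 114 116 116
 117 115 115 117 116 118 121 119 118 119]
26.6167 F [-0.49  0.39 -0.83] [0.25 0.66 0.74] TCP [ 38.59 -14.68  24.68] gf 0.0
jaw L [np.float64(455.7)] jaw R [] fixed L [np.float64(554.0)] fin L/R [np.float64(289.5), np.float64(304.6)] [np.float64(300.5), np.float64(324.3)]
```

The fin is free between the fingers and the jaw gap is unchanged. I lift off square to the stage.

{"api": "carry_out", "payload": {
  "motion": [-0.0034, -0.0007, 0.0049, 0, 0, 0, 0.65, -0.0056, -0.0011, 0.0082, 0, 0, 0, 0.65, -0.0112, -0.0022, 0.0164, 0, 0, 0, 0.65, -0.0169, -0.0033, 0.0246, 0, 0, 0, 0.65, -0.0169, -0.0033, 0.0246, 0, 0, 0, 0.65, -0.0169, -0.0033, 0.0246, 0, 0, 0, 0.65, -0.0169, -0.0033, 0.0246, 0, 0, 0, 0.65, 0, 0, 0, 0, 0, 0, 0.65]
}}

```text
t: 27.28
tool_pos: [464.4, 359.1, 207.0]
tcp_rot: [[-0.799, -0.197, 0.568], [-0.159, 0.98, 0.116], [-0.579, 0.002, -0.815]]
wrist_force: [0.3, 1.5, 0.6]
width: 0.348
gripper_force: 0.0
```

```bash
python3 - <<'E'
from plant import manip
from h import *
w=manip.read_camera("wrist");np.savez("g.npz",**w);S,O=SOl();g=cv2.cvtColor(w["pixels"],6);o=manip.get_obs();print(o["t"],o["tool_pos"],o["wrist_force"])
for y,z in((69,14),(110,14),(89,11),(89,30),(89,0)):print(y,z,P(w,O+S@[32,y,z]).round())
c=P(w,O+S@[32,85,15]).round().astype(int)
for v in range(c[1]-36,c[1]+36,4):print(v," ".join("%3d"%x for x in g[v,c[0]-66:c[0]+66:4]))
c=manip.read_camera("scene");z=dict(np.load("scene0.npz"));d=np.abs(c["pixels"].astype(int)-z["pixels"]).max(2)
print("dish diff",d[190:214,388:422].max(1))
E
```

```text
27.3333 [465.77325615 358.26924577 205.2802373 ] [ 0.56963604 -0.22392222 -0.44788558]
69 14 [395. 175.]
110 14 [433. 175.]
89 11 [413. 174.]
89 30 [419. 178.]
89 0 [410. 172.]
139 126 128 126 126 126 127 127 126 126 127 128 127 128 127 124 125 125 125 126 126 126 126 127 125 124 124 125 126 125 202  79  78  79
143  57  57  56  55  56  58  55  53  54  54  55  54  55  53  53  54  51  53  54  54  54  53  52  54  52  53  57  52  56  53  52  77  78
147  83  82  82  84  82  83  83  83  83  82  85  84  85  84  91  92  91  91  90  85  85  85  83  83  84  84  84  83  84  92 136 114  79
151 254 254 254 254 254 254 254 254 254 254 254 254 254 255 209 185 187 188 221 253 253 253 254 163 255 254 254 254 254 254 255  50  80
155 255 255 255 255 255 255 255 255 255 255 255 255 255 194 204 180 175 191 192 235 255 255 255 243 255 255 255 255 255 255 255  73  79
159 149 150 152 152 152 152 151 151 153  95 102  91  94  91  92 233 230 209 203 211 255  89 102  93 100 141 156 156 157 157 161  78  79
163 149 150 151 150 151 151 151 152 152  96  87 255 255 238 225 124 125 122 117 236 152 255 100 255 255 255
[... 933 characters left out ...]
 75 218 185 255 254 253  85 168 169 111 116 120
195  90  89  90  89  90  90  90  89  96 195 197 195 192  87  88  88  89  87  83  83  87 103 192 193 181 255 106  89  78 169 107 114 118
199  49  51  51  53  52  53  52  52  50 183 187 180 202  89  88  88  88  88  87  89  87 102 181 180 178 176 108  78  77 167 105 110 252
203  91  91  91  92  92  92  94  93  93  92  94  91 114  90  89  88  88  89  89  89  89 103 103 201 188 191 255 255  52  54  59 251 253
207  87  94  89  32  34  35  33  34  33  33  35  95 145 219 172 220 191 219 210 218 219 218 107 194 183 187 255 255 151 111 185 252 254
dish diff [ 30  72 120 134 141 127 102  58  50  79  91  97 109 118 107  63  12   9
  11  11   9  14  11   9]
```

The die stands flat with its top centred near (421,178), between the moving jaw (about 403) and the fixed jaw (about 440). The robot is clear.

```bash
python3 -c "
from plant import manip
print(manip.job_done())"
```

```text
the job is handed in; nothing more can be done
None
```

The job is handed in: the crucible is upright in the dish, the jaw is closed on the upright die, and the grip was held about 5 mm into its band (by force and image, pointer not seen) for over a second before I let go; no verdict was shown.

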